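# Empty the salvage tray into the carton

### The arm

A 6-joint arm with a two-finger parallel gripper is mounted at the origin on the work surface. World frame = base frame: x ahead of the robot, y to its left, z up, the work surface at z = 0. Lengths are in m, angles in degrees, forces in N, time in s.
With the tool pointing down it reaches from about 0.375 to 0.9 m from the base axis. Payload 3.1 kg.
Tool frame: the origin (TCP) lies on the centre line of the jaws, within the pads' length; the fingertips stand 19 mm ahead of it and the grasp point (between the pads) is the TCP (tips_ahead is the distance from the TCP to the fingertips, in m); z points along the fingers, y is the line along which they close (so a half turn about z gives the same grasp; the last joint's range is limited). The gripper opens to 87 mm and grips with 3 to 60 N. Pads are 19 mm wide; open, the fingers measure 117 mm over their backs; the gripper's body (75 mm by 190 mm) begins 51 mm behind the grasp point.
Start: joints at [-84.196, 30.224, 82.088, -0, 67.689, -10.227], TCP at [0.173, -0.601, 0.242] pointing down, gripper open.
Joint ranges: [-176.69, 176.69], [-43.24, 126.21], [12.49, 139.97], [-82, 262], [0, 151.66], [-163.58, 163.58]. Speed limits (degrees/s): [159.86, 159.86, 180, 180, 180, 180].

### API

Orientations are given as a 3x3 rotation matrix whose columns are the frame's x, y, z axes.
In Python, from rig import read_state, capture, hand_in, trace, landmark_of, tips_ahead gives the robot as it stands.
- The arm moves only by the shell command python3 -m jog 'ROWS'. ROWS is JSON, a list of rows, each an object of numbers: "tx", "ty", "tz": the shift along the tool's x, y, z in cm; "roll": the turn about the tool's z in rad; "jaw": the opening, from 0 (shut) to 1 (fully open). A call has 1 to 8 rows; each row shifts and turns the commanded pose from where the row before left it, along the tool's axes as they then stand; what a row does not reach is not made up. A row lasts 1/10 s, in which the tool goes at most 50 mm and 8.59 degrees, less where a joint would pass 70% of its speed; a pose out of reach is approached as far as the arm can. A call with a gripper value outside its range is refused whole. The fingers move at their own pace and stop on an object; the grip force is fixed at half the most. Time passes only in rows, so rows that do not move let the fingers close. It gives the time, the measured TCP pose, the force, the opening and the grip force at its end, in the units of the state.
- read_state(): the state, without advancing time (a new reading comes with each control period).
- capture(name): name is "scene" or "top"; returns a dict with "img" (384x512x3 uint8, red, green, blue), "vertical_fov" (degrees; the focal length in pixels is half the picture's height over the tangent of half this angle, whatever the lens; pixels are square), "cx", "cy" (the principal point, pixels), "cam_to_world" (4x4, takes a point from camera to world coordinates). Camera axes: x right, y up, looking along -z (the intrinsics and any distortion apply to the point x, -y, -z); pixel columns grow to the right and rows downward; lengths in m; the calibration is good to about 2 mm. A picture is of the moment at which its call begins. There is no depth.
- hand_in(): hands the job in; it is judged then, once.
Trained networks look in the newest picture that a camera, given by its name, has taken for a name from the list of things; names that differ only in an ending like _2 or _b are one class to them, and where a whole thing is asked for, a point or a joint stands for the part that bears it (a point fixed in the world has none). Each returns a list of dicts, best first, with "p" (0 to 1); they miss things now and then, are a little off and sometimes report something else, mostly with a low value. They report only what shows in the picture. A call takes as long as a camera call. They do not tell look-alikes from the thing itself.
- trace(camera, thing): "pixels" (384x512 bool, what is visible of it) and "bbox" ([left, top, width, height] in pixels, round what is visible of it).
- landmark_of(camera, thing): "point" ([row, column] in pixels: a listed point, or the origin of a listed thing).
The state is a dict: "time_s": time; "joint_positions": joint angles; "qvel": joint speeds; "tau": joint torques, N m; "position": TCP position; "tcp_rot": TCP orientation; "force": force on the tool from outside, world axes, zero at the start; "moment": the same for the moment, N m; "opening": opening from 0.0 (shut) to 1.0 (fully open); "grasp_force": force on a finger pad.
Only numpy, scipy, OpenCV 4.12 (cv2) and the standard library are available. Lean on these libraries where they do the work, as an engineer would, in place of code of your own. Each camera call takes 0.05 s, during which the arm holds its last target. There are 200 camera calls.

### The job

Pick up the steel tray by its red handle and tip all five salvaged parts out of it into the open cardboard carton (not the blue bin), with none left in the tray or spilled. Then set the empty tray back down upright in the middle of its green mat, without dropping it, and let go. Leave the other things on the bench where they are.

Things in the scene. Friction and masses are not known exactly. Their poses are not given: they have to be found in the camera images.
- tray: Loose bare-steel scoop tray, about 0.3 kg empty, 0.7 kg with its five loose parts. Origin: centre of its underside; x towards the pouring lip, z up. 200 mm long (x), 160 mm wide (y); floor 4 mm thick; 4 mm walls 45 mm high at the back (-x) and sides, none at the front, where from x = +50 mm the floor ramps up 18 degrees to the lip
- tray_grip (a point): Centre of the red handle slab that bridges the tray on two uprights: (-20, 0, 120) mm in the tray's frame, near above the full tray's mass centre. Slab 13 mm thick, 34 high, 142 long along y. It leans 25 degrees, top towards -x: a square grasp points (sin 25, 0, -cos 25) and closes along (cos 25, 0, sin 25) in the tray's axes. The point's own axes are the tray's
- tray_lip (a point): Middle of the pouring lip's upper edge: (100, 0, 20) mm in the tray's frame. Parts start to slide at 26 to 36 degrees of slope, and the ramp takes 18 degrees off: tip the tray 65 to 70 degrees, lip down, to empty it
- mat: Thin green mat fixed to the bench, 220 x 270 x 3 mm (x, y, z); the tray stands on it at the start, lip roughly towards -y (within 30 degrees), its origin within about 15 mm of the mat's middle. Origin: centre of its underside
- carton: Open brown cardboard carton, firmly fixed to the bench, empty. Outside 220 x 170 x 100 mm (x, y, z), walls and floor 5 mm; thin flaps are folded down outside its long walls. Origin: centre of its underside. It and the blue bin, both to the right of the mat (-y), may be either way round
- carton_mouth (a point): Centre of the carton's open top, at the height of its rim, 100 mm above the bench
- bluebin: Open blue plastic bin of the same 220 x 170 x 100 mm, firmly fixed, with other salvage in it: not for these parts. Origin: centre of its underside
- part1_center (a point): Centre of one of the five parts in the tray: chunky salvaged relay block, 34 x 60 x 30 mm (its own x, y, z), about 70 g, black with an orange cap
- part2_center (a point): Centre of one of the five parts in the tray: chunky salvaged relay block, 34 x 60 x 30 mm (its own x, y, z), about 70 g, yellow with a black cap
- part3_center (a point): Centre of one of the five parts in the tray: finned aluminium heat sink, 34 x 60 x 28 mm (its own x, y, z), about 80 g
- part4_center (a point): Centre of one of the five parts in the tray: chunky salvaged relay block, 34 x 60 x 30 mm (its own x, y, z), about 70 g, white with a copper-coloured cap
- part5_center (a point): Centre of one of the five parts in the tray: finned aluminium heat sink, 34 x 60 x 28 mm (its own x, y, z), about 80 g
- part1: The same part; origin in the centre of its underside
- part2: The same part; origin in the centre of its underside
- part3: The same part; origin in the centre of its underside
- part4: The same part; origin in the centre of its underside
- part5: The same part; origin in the centre of its underside
- spray: Bystander: black spray can with a red label, 58 mm across, 190 mm tall, standing beyond the mat and boxes; origin under its centre
- jar: Bystander: jar, 70 mm across, 90 mm tall; origin under its centre
- driver: Bystander: screwdriver 190 mm long, lying along x between the mat and the nearer box, about 30 mm tall; origin under its middle
- brush: Bystander: brush 170 mm long, lying flat at the far side; origin under its middle
- tape: Bystander: black roll of tape, 96 mm across, 30 mm tall, lying flat; origin under its centre
- cutter: Bystander: cutter knife 155 mm long, lying flat at the far right; origin under its handle
Not all that is in view belongs to the job. What is shaped like the part5 but pink or purple is not meant. Leave any turquoise look-alike of the part3 alone.

How it is judged:
By the outcome, as a careful person would: the job done as asked, in the order asked, and still so for the second after the job is handed in, with the robot touching nothing.
It also fails if it takes over 58 s, if anything falls off the work surface, if the arm or the gripper's body presses on something with over 40 N, if the wrist force passes 120 N, or if a joint passes its speed limit or range.

## Working session

There is one attempt and no reset: what is moved stays moved. The work goes in short steps, Python scripts to look and compute and a shell command to move; the robot and the scene stay as the last step left them, time stands still between calls to the robot, and variables do not carry over. Pictures are saved under pics/ and viewed, at most 12 in all, crops included, and the job is handed in when it is done.

```bash
mkdir -p pics; ls
python3 - <<'E'
from rig import *
import cv2,numpy as np
s=read_state();print({k:np.round(v,3).tolist() for k,v in s.items()},tips_ahead)
for c in("top","scene"):
    d=capture(c);cv2.imwrite(f"pics/{c}0.png",d["img"][:,:,::-1])
    print(c,d["vertical_fov"],d["cx"],d["cy"],np.round(d["cam_to_world"],4).tolist(),[k for k in d])
    for t in("tray","tray_grip","tray_lip","mat","carton","carton_mouth","bluebin","spray","jar","driver","tape","brush","cutter"):
        print(t,[(np.round(x["point"]).tolist(),round(x["p"],2)) for x in landmark_of(c,t)[:3]])
E
```

```text
pics
{'time_s': 0.0, 'joint_positions': [-84.196, 30.279, 82.157, -0.001, 67.69, -10.227], 'qvel': [0.032, 0.09, 0.004, 0.075, 0.078, 0.002], 'tau': [0.0, -44.004, -17.659, 0.063, 0.058, -0.0], 'position': [0.173, -0.6, 0.241], 'tcp_rot': [[0.961, 0.276, -0.0], [0.276, -0.961, 0.002], [0.0, -0.002, -1.0]], 'force': [0.035, 0.08, 1.127], 'moment': [0.035, -0.011, 0.008], 'grasp_force': 0.0, 'opening': 0.998} 0.019
top 46.03583500876389 248.66753283081675 197.41922257705724 [[0.0047, 0.9973, -0.0731, 0.4207], [-0.9999, 0.0039, -0.0106, 0.0499], [-0.0103, 0.0732, 0.9973, 1.4083], [0.0, 0.0, 0.0, 1.0]] ['img', 'vertical_fov', 'cx', 'cy', 'cam_to_world']
tray [([203.0, 182.0], 0.82)]
tray_grip [([201.0, 169.0], 0.8)]
tray_lip [([195.0, 218.0], 0.9)]
mat [([212.0, 176.0], 0.41)]
carton [([209.0, 298.0], 0.82)]
carton_mouth [([210.0, 299.0], 0.56), ([200.0, 192.0], 0.18)]
bluebin [([206.0, 379.0], 0.84)]
spray [([136.0, 258.0], 0.64)]
jar [([132.0, 300.0], 0.86), ([206.0, 300.0], 0.27), ([194.0, 216.0], 0.24)]
driver [([190.0, 253.0], 0.74)]
tape []
brush [([134.0, 210.0], 0.73)]
cutter [([140.0, 365.0], 0.83)]
scene 48.14827807852444 255.50140068287257 195.9623143163327 [[-0.78, -0.4704, 0.4126, 1.0413], [0.6255, -0.568, 0.5349, 0.7531], [-0.0172, 0.6753, 0.7373, 1.0461], [0.0, 0.0, 0.0, 1.0]] ['img', 'vertical_fov', 'cx', 'cy', 'cam_to_world']
tray [([258.0, 301.0], 0.71)]
tray_grip [([237.0, 309.0], 0.73)]
tray_lip [([240.0, 273.0], 0.6)]
mat [([238.0, 310.0], 0.37)]
carton [([190.0, 232.0], 0.88), ([267.0, 297.0], 0.74)]
carton_mouth [([164.0, 232.0], 0.66)]
bluebin [([145.0, 188.0], 0.74), ([266.0, 298.0], 0.46)]
spray [([248.0, 195.0], 0.61)]
jar [([223.0, 174.0], 0.74)]
driver [([221.0, 242.0], 0.69), ([252.0, 293.0], 0.33), ([280.0, 224.0], 0.29)]
tape [([222.0, 354.0], 0.82), ([244.0, 197.0], 0.49)]
brush [([278.0, 226.0], 0.83), ([251.0, 318.0], 0.45)]
cutter [([181.0, 146.0], 0.53)]
```

View pics/top0.png

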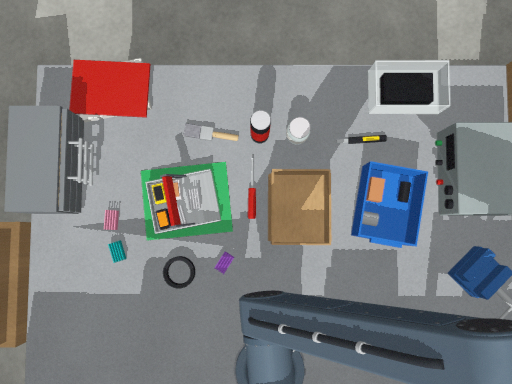

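View pics/scene0.png

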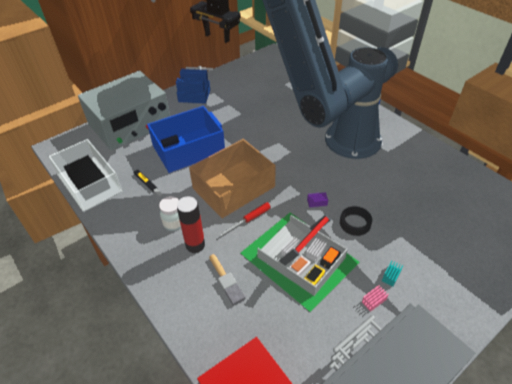

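The top view shows the tray, with its red handle, at about (182,200) on the green mat and its lip pointing right at (218,195). The brown carton is at (299,207) and the blue bin at (390,205). The look-alikes lie outside the tray: pink (111,215), turquoise (117,251) and purple (225,262). The red things that aren't the handle are the driver (252,200), the box (110,88) and the can label (260,130).

The scene view agrees: handle at (312,233), carton at (232,178).

Next I'll measure poses and look at how jog handles orientation.

```bash
python3 -m jog --help 2>&1 | head -40
cat > h.py <<'E'
import numpy as np,cv2
from rig import *
def proj(d,P):
    P=np.atleast_2d(P);M=np.linalg.inv(d["cam_to_world"]);q=P@M[:3,:3].T+M[:3,3]
    f=192/np.tan(np.radians(d["vertical_fov"]/2))
    return np.c_[d["cx"]+f*q[:,0]/-q[:,2],d["cy"]-f*q[:,1]/-q[:,2]]  # col,row
def back(d,uv,z):
    f=192/np.tan(np.radians(d["vertical_fov"]/2));uv=np.atleast_2d(uv)
    r=np.c_[(uv[:,0]-d["cx"])/f,-(uv[:,1]-d["cy"])/f,-np.ones(len(uv))]@d["cam_to_world"][:3,:3].T
    o=d["cam_to_world"][:3,3];return o+r*((z-o[2])/r[:,2])[:,None]
E
python3 - <<'E'
from h import *
from scipy.optimize import least_squares
D={c:capture(c) for c in("top","scene")}
L=[]
for c in D:
    for t,p in(("tray",(0,0,0)),("tray_grip",(-.02,0,.12)),("tray_lip",(.1,0,.02))):
        for x in landmark_of(c,t)[:1]: L.append((c,t,p,x["point"][::-1]))
def T(v,p):
    c,s=np.cos(v[2]),np.sin(v[2]);return np.array([v[0]+c*p[0]-s*p[1],v[1]+s*p[0]+c*p[1],p[2]+.003])
def res(v):return np.concatenate([proj(D[c],T(v,p))[0]-uv for c,t,p,uv in L])
r=least_squares(res,[.45,.2,-1.5],loss="soft_l1");print("tray",r.x,np.degrees(r.x[2]),r.fun.round(1))
def comp(mask):
    n,l,s,_=cv2.connectedComponentsWithStats(mask.astype(np.uint8));i=1+np.argmax(s[1:,4]);return l==i
for c,d in D.items():
    hsv=cv2.cvtColor(d["img"],cv2.COLOR_RGB2HSV);h,s,v=cv2.split(hsv)
    g=comp((h>45)&(h<75)&(s>120))
    hull=np.argwhere(g)[:,::-1]
    w=back(d,hull,.003)[:,:2];R=cv2.minAreaRect((w*1000).astype(np.float32));print(c,"mat",np.round(R[0]),np.round(R[1]),R[2])
    m=trace(c,"carton")
    for k in m[:1]:
        w=back(d,np.argwhere(k["pixels"])[:,::-1],.1)[:,:2];R=cv2.minAreaRect((w*1000).astype(np.float32));print(c,"carton",k["p"],np.round(R[0]),np.round(R[1]),R[2])
    mm=landmark_of(c,"carton_mouth");print("mouth",back(d,mm[0]["point"][::-1],.1), "carton o",back(d,landmark_of(c,"carton")[0]["point"][::-1],0))
    red=((h<8)|(h>172))&(s>150)&(v>80)
    x0,y0=proj(d,T(r.x,(-.02,0,.12)))[0]
    yy,xx=np.nonzero(red);k=np.hypot(xx-x0,yy-y0)<35
    w=back(d,np.c_[xx[k],yy[k]],.125)[:,:2];R=cv2.minAreaRect((w*1000).astype(np.float32));print(c,"handle",np.round(R[0]),np.round(R[1]),R[2],k.sum())
    im=d["img"][:,:,::-1].copy()
    for p in((-.1,-.08,0),(-.1,.08,0),(.1,.08,.02),(.1,-.08,.02),(-.02,-.071,.12),(-.02,.071,.12)):
        u=proj(d,T(r.x,p))[0].round().astype(int);cv2.circle(im,tuple(map(int,u)),1,(255,0,255),-1)
    if c=="top":a=im[150:250,130:340]
    else:a=im[130:320,180:380]
    cv2.imwrite(f"pics/crop_{c}.png",cv2.resize(a,None,fx=3.5 if c=="top" else 3,fy=3.5 if c=="top" else 3,interpolation=cv2.INTER_CUBIC))
E
```

```text
invalid input: not JSON, or not a number
tray [ 0.50900643  0.26491392 -1.37254846] -78.64123409626087 [ 0.6 -0.2 -2.3 -1.7 -1.8 -0.9  0.3 -1.7 -0.  -1.1  0.1 -2.8]
top mat [514. 261.] [218. 268.] 6.236089706420898
top carton 0.71 [506. 246.] [207. 255.] 6.236021041870117
mouth [[ 0.48363504 -0.08165672  0.1       ]] carton o [[ 0.4787983  -0.09510314  0.        ]]
top handle [507. 285.] [142.  29.] 10.791891098022461 470
scene mat [512. 264.] [217. 267.] 6.156605243682861
scene carton 0.75 [509. -49.] [262. 240.] 0.13981860876083374
mouth [[ 0.47856594 -0.08006806  0.1       ]] carton o [[ 0.49554903 -0.07848864  0.        ]]
scene handle [494. 288.] [142.  15.] 11.22183609008789 227
```

View pics/crop_top.png

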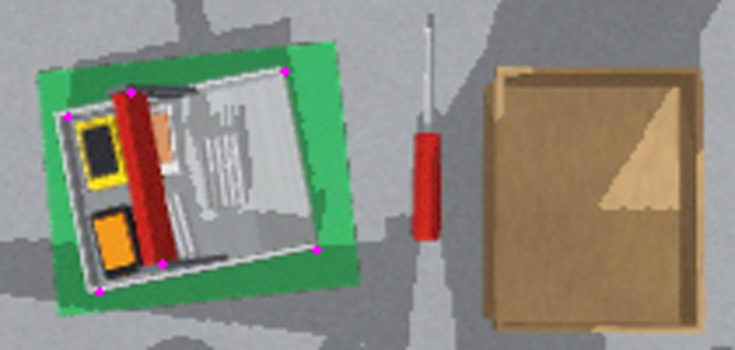

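The crop confirms the tray fit: all six projected corners and handle ends land on the image. The handle is the red bar from (131,92) to (163,265). The driver, at (427,185), is a separate thing.

Before reaching, I'll check how the jog handles orientation, since tipping needs a pitch.

```bash
python3 -m jog '[{"pitch":0.05}]'; python3 -m jog '[{"tz":-3,"roll":0.1}]'; python3 -c "
from rig import *;import numpy as np;s=read_state();print(s['time_s'],np.round(s['joint_positions'],2),np.round(s['tcp_rot'],3))"
```

```text
2.1 [-84.2   30.22  82.09   0.    67.69 -10.23] [[ 0.961  0.276  0.   ]
 [ 0.276 -0.961 -0.   ]
 [ 0.     0.    -1.   ]]$[0]: bad value
$[0]: bad value
```

```bash
python3 -m jog '[{"tx":0,"ty":0,"tz":-3,"roll":0.1,"jaw":1}]';python3 -c "
from rig import *;import numpy as np;s=read_state();print(s['time_s'],np.round(s['joint_positions'],2),np.round(s['tcp_rot'],3))"
```

```text
time_s: 2.2
position: [0.1722, -0.5978, 0.2676]
tcp_rot: [[0.984, 0.176, -0.001], [0.176, -0.984, 0.01], [0.001, -0.01, -1.0]]
force: [-0.0, -1.1, -0.4]
opening: 0.999
grasp_force: 0.0
2.2 [-8.421e+01  2.869e+01  8.041e+01 -1.000e-02  7.149e+01 -4.360e+00] [[ 0.984  0.176 -0.001]
 [ 0.176 -0.984  0.01 ]
 [ 0.001 -0.01  -1.   ]]
```

```bash
python3 -m jog '[{"tx":0,"ty":0,"tz":0,"roll":0,"pitch":0.05,"jaw":1}]'; python3 -m jog '[{"tx":0,"ty":5,"tz":-1,"roll":0,"jaw":1},{"tx":0,"ty":5,"tz":-1,"roll":0,"jaw":1},{"tx":0,"ty":5,"tz":0,"roll":0,"jaw":1},{"tx":0,"ty":5,"tz":0,"roll":0,"jaw":1},{"tx":0,"ty":5,"tz":0,"roll":0,"jaw":1},{"tx":0,"ty":5,"tz":0,"roll":0,"jaw":1},{"tx":0,"ty":5,"tz":0,"roll":0,"jaw":1},{"tx":0,"ty":5,"tz":0,"roll":0,"jaw":1}]';python3 -c "
from rig import *;import numpy as np;s=read_state();print(s['time_s'],np.round(s['joint_positions'],2),np.round(s['tcp_rot'],3))"
```

```text
time_s: 3.0
position: [0.2256, -0.9156, 0.2629]
tcp_rot: [[0.984, 0.179, 0.011], [0.179, -0.983, -0.038], [0.004, 0.039, -0.999]]
force: [-0.8, 0.1, -1.0]
opening: 0.997
grasp_force: 0.0
3.0 [-83.03  61.57  12.89   0.38 103.31  -3.24] [[ 0.984  0.179  0.011]
 [ 0.179 -0.983 -0.038]
 [ 0.004  0.039 -0.999]]$[0]: bad value
```

```bash
python3 -m jog '[{"tx":0,"ty":5,"tz":0,"roll":0,"jaw":1},{"tx":0,"ty":5,"tz":0,"roll":0,"jaw":1},{"tx":0,"ty":5,"tz":0,"roll":0,"jaw":1},{"tx":0,"ty":5,"tz":0,"roll":0,"jaw":1},{"tx":0,"ty":0,"tz":0,"roll":0,"jaw":1}]';python3 -c "
from rig import *;import numpy as np;s=read_state();print(s['time_s'],np.round(s['joint_positions'],2),np.round(s['tcp_rot'],3))"
```

```text
time_s: 3.5
position: [0.2249, -0.9625, 0.2462]
tcp_rot: [[0.984, 0.175, 0.041], [0.179, -0.969, -0.17], [0.01, 0.175, -0.985]]
force: [-0.5, 0.8, -0.5]
opening: 1.002
grasp_force: 0.0
3.5 [-83.66  62.98  12.61   1.27  94.39  -3.72] [[ 0.984  0.175  0.041]
 [ 0.179 -0.969 -0.17 ]
 [ 0.01   0.175 -0.985]]
```

Pushing against the reach limit tilts the tool outward. This is usable because the outward direction here (azimuth about −78°) matches the tray's lip direction. The plan:
1. Tilt the tool to 25° here.
2. Translate to the tray and make the square grasp.
3. Tip the tray by rolling the tilted tool.

I'll keep tilting and log states to fit a kinematic model.

```bash
python3 -m jog '[{"tx":0,"ty":5,"tz":0,"roll":0,"jaw":1},{"tx":0,"ty":5,"tz":0,"roll":0,"jaw":1},{"tx":0,"ty":5,"tz":0,"roll":0,"jaw":1},{"tx":0,"ty":5,"tz":0,"roll":0,"jaw":1},{"tx":0,"ty":0,"tz":0,"roll":0,"jaw":1}]';cat >> h.py <<'E'
import json,os
from scipy.spatial.transform import Rotation as Ro
def log():
    s=read_state();open("log.jsonl","a").write(json.dumps([list(map(float,s["joint_positions"])),np.array(s["position"]).tolist(),np.array(s["tcp_rot"]).tolist()])+"\n")
    R=np.array(s["tcp_rot"]);z=R[:,2];print("t",s["time_s"],"q",np.round(s["joint_positions"],1),"p",np.round(s["position"],4),"tilt",round(np.degrees(np.arccos(-z[2])),1),"az",round(np.degrees(np.arctan2(z[1],z[0])),1),"y",R[:,1].round(3),"open",round(s["opening"],3),"gf",round(s["grasp_force"],1),"F",np.round(s["force"],1));return s
E
python3 -c "from h import *;log()"
```

```text
time_s: 4.0
position: [0.2249, -1.0012, 0.2519]
tcp_rot: [[0.983, 0.168, 0.069], [0.181, -0.938, -0.295], [0.016, 0.303, -0.953]]
force: [0.0, -0.2, -0.1]
opening: 0.998
grasp_force: 0.0
t 4.0 q [-84.2  63.2  12.5   2.2  86.7  -4.2] p [ 0.2249 -1.0012  0.2519] tilt 17.7 az -76.8 y [ 0.168 -0.938  0.303] open 0.998 gf 0.0 F [ 0.  -0.2 -0.1]
```

```bash
python3 -m jog '[{"tx":0,"ty":5,"tz":0,"roll":0,"jaw":1},{"tx":-0.5,"ty":5,"tz":0,"roll":0,"jaw":1},{"tx":-0.5,"ty":5,"tz":0,"roll":0,"jaw":1},{"tx":0,"ty":2,"tz":0,"roll":0,"jaw":1},{"tx":0,"ty":0,"tz":0,"roll":0,"jaw":1}]'
python3 - <<'E'
from h import *
s=log()
Q=[[-84.196,30.224,82.088,0,67.689,-10.227],[-84.21,28.69,80.41,-.01,71.49,-4.36],[-83.03,61.57,12.89,.38,103.31,-3.24],[-83.66,62.98,12.61,1.27,94.39,-3.72]]
P=[[.173,-.601,.242],[.1722,-.5978,.2676],[.2256,-.9156,.2629],[.2249,-.9625,.2462]]
Rl=[None]*4
for l in open("log.jsonl"):
    q,p,R=json.loads(l);Q.append(q);P.append(p);Rl.append(R)
from scipy.optimize import least_squares
r_=lambda ax,a:Ro.from_euler(ax,a,degrees=True).as_matrix()
def fk(q,v):
    h,a1,d,L2,e,L4,L6,d2=v
    A=r_('z',q[0]);B=A@r_('y',q[1]);C=B@r_('y',q[2]);E=C@r_('z',q[3])@r_('y',q[4])
    return A@[a1,d,h]+B@[0,0,L2]+C@[e,0,L4]+E@[0,d2,L6], E@r_('z',q[5])
f=lambda v:np.concatenate([fk(q,v)[0]-p for q,p in zip(Q,P)]+[1e-3*(v-np.array([.15,0,.12,.45,0,.4,.2,0]))])
r=least_squares(f,[.15,0,.12,.45,0,.4,.2,0]);print(r.x.round(4),np.round(r.fun*1000,1))
print(fk(Q[-1],r.x)[1].T@np.array(Rl[-1]))
E
```

```text
time_s: 4.5
position: [0.2148, -1.0306, 0.2746]
tcp_rot: [[0.983, 0.158, 0.091], [0.181, -0.9, -0.397], [0.019, 0.406, -0.914]]
force: [-0.3, 0.2, -0.4]
opening: 0.998
grasp_force: 0.0
t 4.5 q [-85.2  62.5  12.5   3.3  81.2  -5.2] p [ 0.2148 -1.0306  0.2746] tilt 24.0 az -77.1 y [ 0.158 -0.9    0.406] open 0.998 gf 0.0 F [-0.3  0.2 -0.4]
[0.2748 0.0014 0.1101 0.5874 0.1143 0.3908 0.2864 0.0009] [-0.3  0.2 -0.2  0.  -0.2  0.2  0.1 -0.  -0.1  0.1  0.   0.   0.   0.
 -0.   0.   0.  -0.   0.1  0.  -0.   0.1  0.1 -0.   0.1  0. ]
[[ 1.43387494e-16 -1.00000000e+00 -1.18328747e-16]
 [ 1.00000000e+00  1.37583267e-16  2.48644046e-16]
 [-2.23154993e-16 -9.49166590e-17  1.00000000e+00]]
```

Kinematics fit to under 0.3 mm. Tool tilt is now 24.0°, against 25° wanted. Rolling 180° from a square grasp tips the tray by tilt + 25°, so I'll carry at about 42° for the pour and undo that before placing. Checking that the whole plan is feasible:

```bash
cat >> h.py <<'E'
from scipy.optimize import least_squares
V=np.array([0.2748,0.0014,0.1101,0.5874,0.1143,0.3908,0.2864,0.0009])
r_=lambda ax,a:Ro.from_euler(ax,a,degrees=True).as_matrix()
LO=np.array([-176.69,-43.24,12.49,-82,0,-163.58]);HI=np.array([176.69,126.21,139.97,262,151.66,163.58])
def fk(q):
    h,a1,d,L2,e,L4,L6,d2=V
    A=r_('z',q[0]);B=A@r_('y',q[1]);C=B@r_('y',q[2]);E=C@r_('z',q[3])@r_('y',q[4])
    return A@[a1,d,h]+B@[0,0,L2]+C@[e,0,L4]+E@[0,d2,L6], E@r_('z',q[5]+90)
def ik(q0,p,R,w=.5):
    def f(q):
        P,M=fk(q);return np.r_[P-p,w*Ro.from_matrix(M@R.T).as_rotvec()]
    return least_squares(f,np.clip(q0,LO+.01,HI-.01),bounds=(LO,HI),x_scale=30.).x
def tool(tilt,az,roll=0):  # y in tilt plane, z=(sin tilt along az, -cos)
    a=np.radians(az);u=np.array([np.cos(a),np.sin(a),0]);t=np.radians(tilt)
    z=np.sin(t)*u-[0,0,np.cos(t)];y=np.cos(t)*u+[0,0,np.sin(t)]
    return np.c_[np.cross(y,z),y,z]@r_('z',np.degrees(roll))
s25,c25=np.sin(np.radians(25)),np.cos(np.radians(25))
GT=np.c_[np.cross([c25,0,s25],[s25,0,-c25]),[c25,0,s25],[s25,0,-c25]] # tool axes in tray
def tray(p,R):  # tray origin,rot from tool pose
    Rt=R@GT.T;return p-Rt@[-.02,0,.12],Rt
E
python3 - <<'E'
from h import *
s=read_state();q=np.array(s["joint_positions"]);R=np.array(s["tcp_rot"])
def go(q,p0,p1,R0,R1,n=20):
    rv=Ro.from_matrix(R0.T@R1).as_rotvec();e=0
    for k in range(1,n+1):
        p=p0+(p1-p0)*k/n;M=R0@Ro.from_rotvec(rv*k/n).as_matrix();q=ik(q,p,M);P,Mq=fk(q)
        e=max(e,np.linalg.norm(P-p)*1000,np.degrees(np.linalg.norm(Ro.from_matrix(Mq@M.T).as_rotvec())))
    return q,e
p=np.array(s["position"]);z=R[:,2]
G=np.array([.509,.265,0])+r_('z',-78.8)@[-.02,0,.123];print("grip",G)
path=[("up",np.array([.3,-.8,.45])),("mid",np.array([.45,-.1,.45])),("pre",G-.15*z),("grip",G),("lift",G+[0,0,.25])]
for n,t in path:
    q,e=go(q,p,t,R,R);p=t;print(n,t.round(3),q.round(1),round(e,2))
# tilt up then pour
for t,n in(([.48,-.08,.45],"mid"),([.2,-.75,.5],"far")):
    q,e=go(q,p,np.array(t),R,R);p=np.array(t);print(n,q.round(1),round(e,2))
az=-77.1;R2=tool(42,az)
q2,e=go(q,p,np.array([.2,-.85,.55]),R,R2);print("tilt42",q2.round(1),round(e,2));qc,e=go(q2,np.array([.2,-.85,.55]),np.array([.45,-.1,.45]),R2,R2,30);print("carton",qc.round(1),round(e,2))
for sg in(1,-1):
    qq=qc;pp=np.array([.45,-.1,.4])
    for k in range(0,181,20):
        M=R2@r_('z',sg*k);qq=ik(qq,pp,M);P,Mq=fk(qq);o,Rt=tray(pp,M);lip=o+Rt@[.1,0,.02]-pp
        u=Rt.T@[0,0,1]
        print(sg*k,qq.round(0),round(np.linalg.norm(P-pp)*1000,1),"lip off",lip.round(3),"slope x",round(np.degrees(np.arcsin(-Rt[2,0])),0),"y",round(np.degrees(np.arcsin(Rt[2,1])),0),"low",round(min((Rt@np.array(c)-Rt@np.array([-.02,0,.12]))[2] for c in [(-.1,.08,0),(-.1,-.08,0),(.1,.08,.02),(.1,-.08,.02)]),3))
E
```

```text
grip [0.50511531 0.2846191  0.123     ]
up [ 0.3  -0.8   0.45] [-76.9  33.7  47.4  -0.1  74.9   2.9] 0.0
mid [ 0.45 -0.1   0.45] [-13.3   2.9  92.4 -22.2  74.8  70.5] 0.0
pre [0.492 0.344 0.26 ] [ 34.7  32.8  78.2 -22.6  79.3 120.8] 0.0
grip [0.505 0.285 0.123] [ 29.5  40.6  88.8 -26.5  60.7 124.5] 0.0
lift [0.505 0.285 0.373] [ 29.5  24.5  74.5 -23.   88.3 111.4] 0.0
mid [ -9.9   5.9  89.  -22.7  76.4  73.6] 0.0
far [-84.4  24.6  55.8   3.   75.8  -4.7] 0.0
tilt42 [-86.   26.9  51.9   6.9  59.8 -10.2] 0.0
carton [ -3.4   4.3  98.4 -43.2  69.8  86.5] 0.0
0 [ -3.   7. 103. -46.  64.  93.] 0.0 lip off [ 0.032 -0.14  -0.061] slope x -17.0 y 0.0 low -0.138
20 [ -3.   7. 103. -46.  64. 113.] 0.0 lip off [ 0.009 -0.143 -0.063] slope x -15.0 y 13.0 low -0.151
40 [ -3.   7. 103. -46.  64. 133.] 0.0 lip off [-0.012 -0.139 -0.071] slope x -9.0 y 25.0 low -0.153
60 [ -3.   7. 103. -46.  64. 153.] 0.0 lip off [-0.03  -0.129 -0.083] slope x 1.0 y 35.0 low -0.143
80 [ -7.   5. 101. -41.  64. 164.] 23.7 lip off [-0.041 -0.115 -0.097] slope x 12.0 y 41.0 low -0.15
100 [-18.  -0. 101. -32.  60. 164.]
[... 810 characters left out ...]
46.  64.  33.] 0.0 lip off [ 0.083 -0.103 -0.083] slope x 1.0 y -35.0 low -0.143
-80 [ -3.   7. 103. -46.  64.  13.] 0.0 lip off [ 0.087 -0.086 -0.097] slope x 12.0 y -41.0 low -0.15
-100 [ -3.   7. 103. -46.  64.  -7.] 0.0 lip off [ 0.083 -0.069 -0.113] slope x 25.0 y -41.0 low -0.165
-120 [ -3.   7. 103. -46.  64. -27.] 0.0 lip off [ 0.072 -0.055 -0.127] slope x 38.0 y -35.0 low -0.174
-140 [ -3.   7. 103. -46.  64. -47.] 0.0 lip off [ 0.054 -0.046 -0.139] slope x 51.0 y -25.0 low -0.174
-160 [ -3.   7. 103. -46.  64. -67.] 0.0 lip off [ 0.033 -0.042 -0.147] slope x 62.0 y -13.0 low -0.165
-180 [ -3.   7. 103. -46.  64. -87.] 0.0 lip off [ 0.01  -0.044 -0.15 ] slope x 67.0 y -0.0 low -0.15
```

The plan is feasible with the roll in the negative direction. Now the path to the handle.

```bash
cat >> h.py <<'E'
def to(*T):
    s=read_state();R=np.array(s["tcp_rot"]);p=np.array(s["position"])
    for t in T: print("->",np.round(t,3),"tool cm",(R.T@(np.array(t)-p)*100).round(2),"dist",round(np.linalg.norm(t-p)*100,1));p=np.array(t)
E
python3 - <<'E'
from h import *
G=np.array([.505,.2845,.123]);z=np.array(read_state()["tcp_rot"])[:,2]
to(np.array([.32,-.7,.45]),np.array([.45,-.1,.42]),G-.13*z,G)
E
```

```text
-> [ 0.32 -0.7   0.45] tool cm [ 16.67 -20.96 -28.18] dist 38.9
-> [ 0.45 -0.1   0.42] tool cm [ 23.61 -53.16 -19.87] dist 61.5
-> [0.493 0.336 0.242] tool cm [ 11.82 -45.8   -0.62] dist 47.3
-> [0.505 0.284 0.123] tool cm [ 0.  0. 13.] dist 13.0
```

```bash
python3 -m jog '[{"tx":2.1,"ty":-2.6,"tz":-3.5,"roll":0,"jaw":1},{"tx":2.1,"ty":-2.6,"tz":-3.5,"roll":0,"jaw":1},{"tx":2.1,"ty":-2.6,"tz":-3.5,"roll":0,"jaw":1},{"tx":2.1,"ty":-2.6,"tz":-3.5,"roll":0,"jaw":1},{"tx":2.1,"ty":-2.6,"tz":-3.5,"roll":0,"jaw":1},{"tx":2.1,"ty":-2.6,"tz":-3.5,"roll":0,"jaw":1},{"tx":2.1,"ty":-2.6,"tz":-3.5,"roll":0,"jaw":1},{"tx":2.1,"ty":-2.6,"tz":-3.5,"roll":0,"jaw":1}]' >/dev/null
python3 -m jog '[{"tx":1.7,"ty":-3.8,"tz":-1.4,"roll":0,"jaw":1},{"tx":1.7,"ty":-3.8,"tz":-1.4,"roll":0,"jaw":1},{"tx":1.7,"ty":-3.8,"tz":-1.4,"roll":0,"jaw":1},{"tx":1.7,"ty":-3.8,"tz":-1.4,"roll":0,"jaw":1},{"tx":1.7,"ty":-3.8,"tz":-1.4,"roll":0,"jaw":1},{"tx":1.7,"ty":-3.8,"tz":-1.4,"roll":0,"jaw":1},{"tx":1.7,"ty":-3.8,"tz":-1.4,"roll":0,"jaw":1}]' >/dev/null
python3 -m jog '[{"tx":1.7,"ty":-3.8,"tz":-1.4,"roll":0,"jaw":1},{"tx":1.7,"ty":-3.8,"tz":-1.4,"roll":0,"jaw":1},{"tx":1.7,"ty":-3.8,"tz":-1.4,"roll":0,"jaw":1},{"tx":1.7,"ty":-3.8,"tz":-1.4,"roll":0,"jaw":1},{"tx":1.7,"ty":-3.8,"tz":-1.4,"roll":0,"jaw":1},{"tx":1.7,"ty":-3.8,"tz":-1.4,"roll":0,"jaw":1},{"tx":1.7,"ty":-3.8,"tz":-1.4,"roll":0,"jaw":1},{"tx":0,"ty":0,"tz":0,"roll":0,"jaw":1}]' >/dev/null
python3 - <<'E'
from h import *
s=log();G=np.array([.505,.2845,.123]);z=np.array(s["tcp_rot"])[:,2]
to(np.array([.45,-.1,.42]),G-.13*z,G)
E
```

```text
t 6.8 q [-13.    4.7  95.6 -22.6  70.2  72.3] p [ 0.4544 -0.0969  0.4163] tilt 23.8 az -76.5 y [ 0.166 -0.9    0.403] open 1.001 gf 0.0 F [ 0.2 -0.5  0.3]
-> [ 0.45 -0.1   0.42] tool cm [-0.49  0.35 -0.26] dist 0.7
-> [0.493 0.335 0.242] tool cm [ 12.11 -45.66  -0.38] dist 47.2
-> [0.505 0.284 0.123] tool cm [ 0. -0. 13.] dist 13.0
```

```bash
python3 -m jog '[{"tx":1.1,"ty":-4.5,"tz":0,"roll":0,"jaw":1},{"tx":1.2,"ty":-4.5,"tz":0,"roll":0,"jaw":1},{"tx":1.2,"ty":-4.5,"tz":0,"roll":0,"jaw":1},{"tx":1.2,"ty":-4.5,"tz":-0.1,"roll":0,"jaw":1},{"tx":1.2,"ty":-4.5,"tz":-0.1,"roll":0,"jaw":1},{"tx":1.2,"ty":-4.5,"tz":-0.1,"roll":0,"jaw":1},{"tx":1.2,"ty":-4.5,"tz":-0.1,"roll":0,"jaw":1},{"tx":1.2,"ty":-4.5,"tz":-0.1,"roll":0,"jaw":1}]' >/dev/null
python3 -m jog '[{"tx":1.1,"ty":-4.5,"tz":-0.1,"roll":0,"jaw":1},{"tx":1,"ty":-4.3,"tz":0,"roll":0,"jaw":1},{"tx":0,"ty":0,"tz":0,"roll":0,"jaw":1},{"tx":0,"ty":0,"tz":0,"roll":0,"jaw":1}]' >/dev/null
python3 - <<'E'
from h import *
s=log();G=np.array([.505,.2845,.123]);to(G)
for c in("top","scene"):
    d=capture(c);im=d["img"][:,:,::-1].copy();u=proj(d,G)[0].round().astype(int);print(c,u)
    x=landmark_of(c,"tray_grip");print([(np.round(k["point"],1).tolist(),round(k["p"],2)) for k in x[:2]])
    if c=="scene":
        x0,y0=max(u[0]-70,0),max(u[1]-80,0);cv2.imwrite("pics/pre.png",cv2.resize(im[y0:y0+140,x0:x0+150],None,fx=4,fy=4,interpolation=cv2.INTER_CUBIC))
E
```

```text
t 8.0 q [ 33.   33.1  80.7 -23.1  76.  120.3] p [0.4962 0.3248 0.2422] tilt 24.0 az -77.2 y [ 0.16  -0.9    0.406] open 1.003 gf 0.0 F [-0.1 -0.6 -0.4]
-> [0.505 0.284 0.123] tool cm [-0.08 -1.07 12.56] dist 12.6
top [171 201]
[([201.2, 172.5], 0.88), ([198.7, 191.3], 0.31)]
scene [308 235]
[([234.7, 309.4], 0.76)]
```

View pics/pre.png

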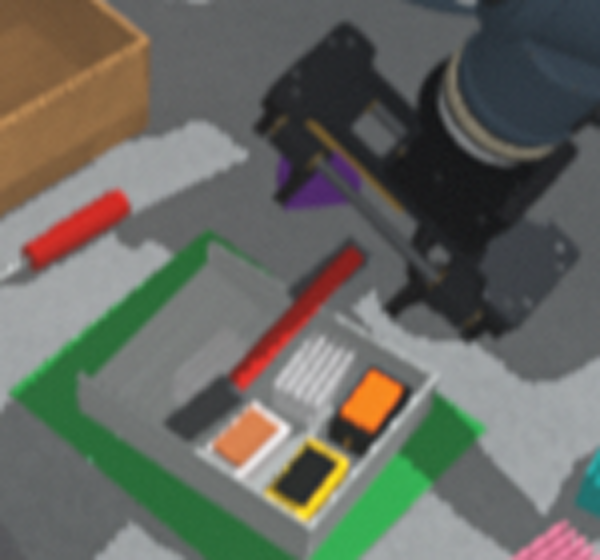

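The crop shows the open gripper lined up above and behind the red handle at (300,315), with all five parts in the tray. I'll approach and close.

```bash
python3 -m jog '[{"tx":-0.1,"ty":-1.1,"tz":0,"roll":0,"jaw":1},{"tx":0,"ty":0,"tz":3,"roll":0,"jaw":1},{"tx":0,"ty":0,"tz":3,"roll":0,"jaw":1},{"tx":0,"ty":0,"tz":3,"roll":0,"jaw":1},{"tx":0,"ty":0,"tz":2.6,"roll":0,"jaw":1},{"tx":0,"ty":0,"tz":1,"roll":0,"jaw":1},{"tx":0,"ty":0,"tz":0,"roll":0,"jaw":1},{"tx":0,"ty":0,"tz":0,"roll":0,"jaw":1}]'
python3 -c "
from h import *
log();to(np.array([.505,.2845,.123]))"
```

```text
time_s: 9.0
position: [0.5055, 0.2856, 0.124]
tcp_rot: [[0.983, 0.158, 0.092], [0.182, -0.901, -0.394], [0.021, 0.404, -0.915]]
force: [0.1, -0.3, 0.3]
opening: 1.002
grasp_force: 0.0
t 9.0 q [ 29.5  40.4  88.7 -26.4  60.7 124.4] p [0.5055 0.2856 0.124 ] tilt 23.9 az -76.8 y [ 0.158 -0.901  0.404] open 1.002 gf 0.0 F [ 0.1 -0.3  0.3]
-> [0.505 0.284 0.123] tool cm [-0.07  0.05  0.13] dist 0.2
```

```bash
python3 -m jog '[{"tx":0,"ty":0,"tz":0,"roll":0,"jaw":0.3},{"tx":0,"ty":0,"tz":0,"roll":0,"jaw":0.3},{"tx":0,"ty":0,"tz":0,"roll":0,"jaw":0.0},{"tx":0,"ty":0,"tz":0,"roll":0,"jaw":0.0},{"tx":0,"ty":0,"tz":0,"roll":0,"jaw":0.0},{"tx":0,"ty":0,"tz":0,"roll":0,"jaw":0}]'
python3 -c "
from h import *
log()"
```

```text
time_s: 9.6
position: [0.5048, 0.285, 0.1231]
tcp_rot: [[0.983, 0.159, 0.091], [0.182, -0.901, -0.395], [0.019, 0.405, -0.914]]
force: [-0.4, -0.0, -0.2]
opening: 0.541
grasp_force: 0.0
t 9.6 q [ 29.5  40.5  88.8 -26.5  60.7 124.4] p [0.5048 0.285  0.1231] tilt 23.9 az -77.0 y [ 0.159 -0.901  0.405] open 0.541 gf 0.0 F [-0.4 -0.  -0.2]
```

```bash
python3 -m jog '[{"tx":0,"ty":0,"tz":0,"roll":0,"jaw":0},{"tx":0,"ty":0,"tz":0,"roll":0,"jaw":0},{"tx":0,"ty":0,"tz":0,"roll":0,"jaw":0.0},{"tx":0,"ty":0,"tz":0,"roll":0,"jaw":0.0},{"tx":0,"ty":0,"tz":0,"roll":0,"jaw":0.0},{"tx":0,"ty":0,"tz":0,"roll":0,"jaw":0},{"tx":0,"ty":0,"tz":0,"roll":0,"jaw":0}]'
python3 -c "
from h import *
log()"
```

```text
time_s: 10.3
position: [0.505, 0.285, 0.1229]
tcp_rot: [[0.983, 0.16, 0.091], [0.183, -0.9, -0.395], [0.019, 0.405, -0.914]]
force: [0.6, 1.3, -2.5]
opening: 0.144
grasp_force: 29.8
t 10.3 q [ 29.5  40.5  88.8 -26.5  60.7 124.3] p [0.505  0.285  0.1229] tilt 23.9 az -77.0 y [ 0.16  -0.9    0.405] open 0.144 gf 29.8 F [ 0.6  1.3 -2.5]
```

```bash
python3 -m jog '[{"tx":0,"ty":0.2,"tz":-0.5,"roll":0,"jaw":0},{"tx":0,"ty":0.6,"tz":-1.4,"roll":0,"jaw":0},{"tx":0,"ty":1,"tz":-2.3,"roll":0,"jaw":0},{"tx":0.1,"ty":1.2,"tz":-2.7,"roll":0,"jaw":0},{"tx":0.1,"ty":1.2,"tz":-2.7,"roll":0,"jaw":0},{"tx":0.1,"ty":1.2,"tz":-2.7,"roll":0,"jaw":0},{"tx":0.1,"ty":1.2,"tz":-2.7,"roll":0,"jaw":0},{"tx":0.1,"ty":1.2,"tz":-2.7,"roll":0,"jaw":0}]'
python3 -m jog '[{"tx":0.1,"ty":1.2,"tz":-2.7,"roll":0,"jaw":0},{"tx":0.1,"ty":1.2,"tz":-2.7,"roll":0,"jaw":0},{"tx":0.1,"ty":0.8,"tz":-1.8,"roll":0,"jaw":0},{"tx":0,"ty":0.3,"tz":-0.6,"roll":0,"jaw":0},{"tx":0,"ty":0,"tz":0,"roll":0,"jaw":0}]'>/dev/null
python3 - <<'E'
from h import *
log();to(np.array([.45,-.1,.48]),np.array([.25,-.78,.5]),np.array([.22,-.9,.5]))
d=capture("scene");cv2.imwrite("pics/lift.png",d["img"][:,:,::-1][60:384,100:460])
E
```

```text
time_s: 11.1
position: [0.5047, 0.2853, 0.3179]
tcp_rot: [[0.983, 0.159, 0.088], [0.181, -0.901, -0.394], [0.017, 0.404, -0.915]]
force: [0.4, -0.0, -8.0]
opening: 0.148
grasp_force: 29.9
t 11.6 q [ 29.4  23.5  71.6 -22.8  91.8 109.8] p [0.5069 0.2854 0.4029] tilt 23.8 az -77.0 y [ 0.159 -0.901  0.403] open 0.145 gf 29.9 F [ 0.1 -0.2 -7.4]
-> [ 0.45 -0.1   0.48] tool cm [-12.45  36.93   7.59] dist 39.7
-> [ 0.25 -0.78  0.5 ] tool cm [-31.99  58.91  23.11] dist 70.9
-> [ 0.22 -0.9   0.5 ] tool cm [-5.13 10.34  4.45] dist 12.4
```

View pics/lift.png

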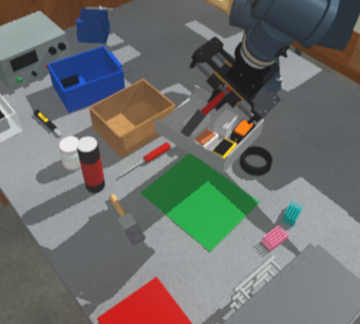

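The tray is lifted level on 7.4 N and the mat is clear at about (200,205). The parts are in the tray at about (225,135). Now I'll carry it over the boxes to the reach limit to add tilt.

```bash
python3 -m jog '[{"tx":-0.3,"ty":0.9,"tz":0.1,"roll":0,"jaw":0},{"tx":-0.6,"ty":2,"tz":0.2,"roll":0,"jaw":0},{"tx":-1,"ty":3,"tz":0.3,"roll":0,"jaw":0},{"tx":-1.2,"ty":3.8,"tz":0.5,"roll":0,"jaw":0},{"tx":-1.2,"ty":3.8,"tz":0.5,"roll":0,"jaw":0},{"tx":-1.2,"ty":3.8,"tz":0.5,"roll":0,"jaw":0},{"tx":-1.3,"ty":3.8,"tz":0.6,"roll":0,"jaw":0},{"tx":-1.4,"ty":3.8,"tz":0.8,"roll":0,"jaw":0}]'>/dev/null
python3 -m jog '[{"tx":-1.5,"ty":3.7,"tz":0.9,"roll":0,"jaw":0},{"tx":-1.6,"ty":3.6,"tz":1,"roll":0,"jaw":0},{"tx":-1.7,"ty":3.5,"tz":1,"roll":0,"jaw":0},{"tx":-1.8,"ty":3.5,"tz":1,"roll":0,"jaw":0},{"tx":-1.8,"ty":3.5,"tz":1,"roll":0,"jaw":0},{"tx":-1.8,"ty":3.5,"tz":1,"roll":0,"jaw":0},{"tx":-1.8,"ty":3.5,"tz":1,"roll":0,"jaw":0},{"tx":-1.8,"ty":3.5,"tz":1,"roll":0,"jaw":0}]'>/dev/null
python3 -m jog '[{"tx":-1.8,"ty":3.5,"tz":1,"roll":0,"jaw":0},{"tx":-1.8,"ty":3.5,"tz":1,"roll":0,"jaw":0},{"tx":-1.8,"ty":3.5,"tz":1,"roll":0,"jaw":0},{"tx":-1.8,"ty":3.5,"tz":1,"roll":0,"jaw":0},{"tx":-1.8,"ty":3.5,"tz":1,"roll":0,"jaw":0},{"tx":-1.8,"ty":3.5,"tz":1,"roll":0,"jaw":0},{"tx":-1.8,"ty":3.5,"tz":1,"roll":0,"jaw":0},{"tx":-1.8,"ty":3.5,"tz":1,"roll":0,"jaw":0}]'
python3 - <<'E'
from h import *
log();to(np.array([.2,-.95,.55]))
E
```

```text
time_s: 14.05
position: [0.2926, -0.5886, 0.5446]
tcp_rot: [[0.984, 0.159, 0.085], [0.18, -0.903, -0.39], [0.014, 0.398, -0.917]]
force: [1.4, -0.6, -6.9]
opening: 0.149
grasp_force: 30.0
t 14.05 q [-72.3  12.8  66.7  -2.2  77.2   7.5] p [ 0.2926 -0.5886  0.5446] tilt 23.5 az -77.7 y [ 0.159 -0.903  0.398] open 0.149 gf 30.0 F [ 1.4 -0.6 -6.9]
-> [ 0.2  -0.95  0.55] tool cm [-15.6   31.38  12.8 ] dist 37.3
```

```bash
python3 -m jog '[{"tx":-2,"ty":3.9,"tz":1.6,"roll":0,"jaw":0},{"tx":-2,"ty":3.9,"tz":1.6,"roll":0,"jaw":0},{"tx":-2,"ty":3.9,"tz":1.6,"roll":0,"jaw":0},{"tx":-2,"ty":3.9,"tz":1.6,"roll":0,"jaw":0},{"tx":-2,"ty":3.9,"tz":1.6,"roll":0,"jaw":0},{"tx":-2,"ty":3.9,"tz":1.6,"roll":0,"jaw":0},{"tx":-1.5,"ty":3.9,"tz":1.6,"roll":0,"jaw":0},{"tx":-1,"ty":3.9,"tz":1.6,"roll":0,"jaw":0}]'>/dev/null
python3 -c "
from h import *
log()"
python3 -m jog '[{"tx":0,"ty":4,"tz":0.5,"roll":0,"jaw":0},{"tx":0,"ty":4,"tz":0.5,"roll":0,"jaw":0},{"tx":0,"ty":4,"tz":0.5,"roll":0,"jaw":0},{"tx":0,"ty":4,"tz":0.5,"roll":0,"jaw":0}]'>/dev/null
python3 -c "
from h import *
log()"
```

```text
t 14.85 q [-85.2  46.3  13.3   3.1  96.9  -4.2] p [ 0.2036 -0.9208  0.5185] tilt 23.7 az -77.5 y [ 0.155 -0.903  0.402] open 0.142 gf 30.0 F [  0.4  -1.9 -11.4]
t 15.25 q [-85.4  47.5  12.8   4.   89.3  -4.5] p [ 0.2082 -0.9609  0.5203] tilt 30.6 az -77.6 y [ 0.146 -0.849  0.509] open 0.151 gf 30.0 F [-0.1 -1.4 -6.7]
```

```bash
python3 -m jog '[{"tx":0,"ty":4,"tz":0.5,"roll":0,"jaw":0},{"tx":0,"ty":4.5,"tz":0.5,"roll":0,"jaw":0},{"tx":0,"ty":4.5,"tz":0.5,"roll":0,"jaw":0},{"tx":0,"ty":4.5,"tz":0.5,"roll":0,"jaw":0},{"tx":0,"ty":4.5,"tz":0.5,"roll":0,"jaw":0},{"tx":0,"ty":4.5,"tz":0.5,"roll":0,"jaw":0},{"tx":0,"ty":4.5,"tz":0.5,"roll":0,"jaw":0},{"tx":0,"ty":0,"tz":0,"roll":0,"jaw":0}]'>/dev/null
python3 -c "
from h import *
log()"
```

```text
t 16.05 q [-85.9  47.8  12.5   5.9  77.2  -5.2] p [ 0.2118 -1.0128  0.5532] tilt 42.8 az -77.5 y [ 0.119 -0.725  0.679] open 0.149 gf 30.0 F [-0.3  0.1 -6.3]
```

Run:
```python
from h import *
s=read_state();R=np.array(s["tcp_rot"])
for k in range(0,181,20):
    M=R@r_('z',-k);o,Rt=tray(np.zeros(3),M)
    print(-k,"L",(o+Rt@[.1,.08,.02]).round(3),"M",(o+Rt@[.1,0,.02]).round(3),"R",(o+Rt@[.1,-.08,.02]).round(3),"backL",(o+Rt@[-.1,.08,.045]).round(3)[:],"ramp",round(np.degrees(np.arcsin(-(Rt@[np.cos(.314),0,np.sin(.314)])[2])),0),round(np.degrees(np.arcsin(-Rt[2,0])),0))
to(np.array([.3,-.75,.5]),np.array([.47,-.06,.42]),np.array([.47,-.06,.33]))
```

```text
0 L [ 0.107 -0.127 -0.056] M [ 0.029 -0.142 -0.059] R [-0.05  -0.157 -0.061] backL [ 0.071  0.068 -0.094] ramp -36.0 -18.0
-20 L [ 0.121 -0.101 -0.077] M [ 0.051 -0.135 -0.061] R [-0.02  -0.169 -0.044] backL [ 0.029  0.076 -0.109] ramp -34.0 -16.0
-40 L [ 0.123 -0.074 -0.101] M [ 0.069 -0.123 -0.068] R [ 0.015 -0.171 -0.035] backL [-0.016  0.071 -0.114] ramp -26.0 -10.0
-60 L [ 0.112 -0.049 -0.125] M [ 0.081 -0.107 -0.08 ] R [ 0.05  -0.165 -0.034] backL [-0.059  0.056 -0.109] ramp -16.0 -1.0
-80 L [ 0.091 -0.03  -0.147] M [ 0.086 -0.09  -0.094] R [ 0.082 -0.15  -0.041] backL [-0.094  0.031 -0.093] ramp -3.0 10.0
-100 L [ 0.061 -0.019 -0.164] M [ 0.084 -0.073 -0.11 ] R [ 0.107 -0.128 -0.056] backL [-0.117 -0.001 -0.069] ramp 10.0 23.0
-120 L [ 0.026 -0.016 -0.173] M [ 0.073 -0.059 -0.125] R [ 0.121 -0.102 -0.077] backL [-0.125 -0.035 -0.04 ] ramp 24.0 37.0
-140 L [-0.01  -0.023 -0.174] M [ 0.057 -0.049 -0.137] R [ 0.123 -0.075 -0.1  ] backL [-0.118 -0.067 -0.009] ramp 36.0 50.0
-160 L [-0.041 -0.038 -0.166] M [ 0.036 -0.044 -0.145] R [ 0.113 -0.05  -0.125] backL [-0.095 -0.095  0.02 ] ramp 46.0 62.0
-180 L [-0.066 -0.061 -0.151] M [ 0.013 -0.046 -0.149] R [ 0.091 -0.031 -0.147] backL [-0.061 -0.113  0.043] ramp 50.0 68.0
-> [ 0.3  -0.75  0.5 ] tool cm [ 13.44 -21.61 -12.23] dist 28.2
-> [ 0.47 -0.06  0.42] tool cm [ 29.4  -53.4  -37.39] dist 71.5
-> [ 0.47 -0.06  0.33] tool cm [-0.25 -6.11  6.6 ] dist 9.0
```

```bash
python3 -m jog '[{"tx":0.5,"ty":-0.8,"tz":-0.5,"roll":0,"jaw":0},{"tx":1,"ty":-1.7,"tz":-1,"roll":0,"jaw":0},{"tx":1.5,"ty":-2.6,"tz":-1.6,"roll":0,"jaw":0},{"tx":1.7,"ty":-3.1,"tz":-1.9,"roll":0,"jaw":0},{"tx":1.7,"ty":-3.1,"tz":-1.9,"roll":0,"jaw":0},{"tx":1.7,"ty":-3.1,"tz":-1.9,"roll":0,"jaw":0},{"tx":1.7,"ty":-3.1,"tz":-1.9,"roll":0,"jaw":0},{"tx":1.7,"ty":-3.1,"tz":-1.9,"roll":0,"jaw":0}]'>/dev/null
python3 -m jog '[{"tx":1.7,"ty":-3.1,"tz":-1.9,"roll":0,"jaw":0},{"tx":1.7,"ty":-3.1,"tz":-1.9,"roll":0,"jaw":0},{"tx":1.7,"ty":-3.1,"tz":-1.9,"roll":0,"jaw":0},{"tx":1.7,"ty":-3.1,"tz":-1.9,"roll":0,"jaw":0},{"tx":1.7,"ty":-3.1,"tz":-1.9,"roll":0,"jaw":0},{"tx":1.7,"ty":-3.1,"tz":-1.9,"roll":0,"jaw":0},{"tx":1.7,"ty":-3.1,"tz":-1.9,"roll":0,"jaw":0},{"tx":1.7,"ty":-3.1,"tz":-1.9,"roll":0,"jaw":0}]'>/dev/null
python3 -m jog '[{"tx":1.7,"ty":-3.1,"tz":-1.9,"roll":0,"jaw":0},{"tx":1.7,"ty":-3.1,"tz":-1.9,"roll":0,"jaw":0},{"tx":1.7,"ty":-3.1,"tz":-1.9,"roll":0,"jaw":0},{"tx":1.7,"ty":-3.1,"tz":-1.9,"roll":0,"jaw":0},{"tx":1.7,"ty":-3.1,"tz":-1.9,"roll":0,"jaw":0},{"tx":1.7,"ty":-3.1,"tz":-1.9,"roll":0,"jaw":0},{"tx":1.7,"ty":-3.1,"tz":-1.9,"roll":0,"jaw":0}]'>/dev/null
python3 -c "
from h import *
log();to(np.array([.455,-.075,.42]))"
```

```text
t 18.35 q [-15.4   4.3 105.2 -45.5  56.5  85.9] p [ 0.4361 -0.1817  0.4114] tilt 42.7 az -76.7 y [ 0.114 -0.728  0.677] open 0.15 gf 30.0 F [ 1.8 -0.6 -7.6]
-> [ 0.455 -0.075  0.42 ] tool cm [ 3.9  -6.96 -7.38] dist 10.9
```

```bash
python3 -m jog '[{"tx":1.3,"ty":-2,"tz":-2,"roll":0,"jaw":0},{"tx":1,"ty":-1.6,"tz":-1.9,"roll":-0.05,"jaw":0},{"tx":0.5,"ty":-0.8,"tz":-1.2,"roll":-0.1,"jaw":0},{"tx":0,"ty":0,"tz":0,"roll":-0.14,"jaw":0},{"tx":0,"ty":0,"tz":0,"roll":-0.14,"jaw":0},{"tx":0,"ty":0,"tz":0,"roll":-0.14,"jaw":0},{"tx":0,"ty":0,"tz":0,"roll":-0.14,"jaw":0},{"tx":0,"ty":0,"tz":0,"roll":-0.14,"jaw":0}]'>/dev/null
python3 -m jog '[{"tx":0,"ty":0,"tz":0,"roll":-0.14,"jaw":0},{"tx":0,"ty":0,"tz":0,"roll":-0.14,"jaw":0},{"tx":0,"ty":0,"tz":0,"roll":-0.14,"jaw":0},{"tx":0,"ty":0,"tz":0,"roll":-0.1,"jaw":0},{"tx":0,"ty":0,"tz":0,"roll":-0.05,"jaw":0},{"tx":0,"ty":0,"tz":0,"roll":0,"jaw":0}]'
python3 - <<'E'
from h import *
s=log();to(np.array([.455,-.075,.31]));o,Rt=tray(np.array(s["position"]),np.array(s["tcp_rot"]));print("slope",np.degrees(np.arcsin(-Rt[2,0])))
d=capture("scene");cv2.imwrite("pics/roll.png",d["img"][:,:,::-1][60:384,100:460])
E
```

```text
time_s: 19.75
position: [0.4504, -0.1121, 0.4196]
tcp_rot: [[0.034, 0.987, 0.155], [0.749, 0.077, -0.658], [-0.662, 0.139, -0.736]]
force: [0.4, 0.1, -7.2]
opening: 0.15
grasp_force: 30.0
t 19.75 q [ -4.9   5.8 102.  -45.3  64.8  11.1] p [ 0.4504 -0.1121  0.4196] tilt 42.6 az -76.7 y [0.987 0.077 0.139] open 0.15 gf 30.0 F [ 0.4  0.1 -7.2]
-> [ 0.455 -0.075  0.31 ] tool cm [10.05 -0.78  5.7 ] dist 11.6
slope 10.684932213680778
```

View pics/roll.png

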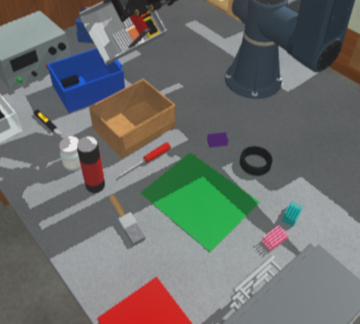

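The picture shows the tray tilted sideways above the boxes at about (125,30), with the parts still held. I'll lower it over the carton, then finish the roll.

```bash
python3 -m jog '[{"tx":1.5,"ty":-0.1,"tz":0.9,"roll":0,"jaw":0},{"tx":2.6,"ty":-0.2,"tz":1.4,"roll":0,"jaw":0},{"tx":2.8,"ty":-0.2,"tz":1.6,"roll":0,"jaw":0},{"tx":2.1,"ty":-0.2,"tz":1.2,"roll":0,"jaw":0},{"tx":1,"ty":-0.1,"tz":0.6,"roll":0,"jaw":0},{"tx":0,"ty":0,"tz":0,"roll":0,"jaw":0}]'>/dev/null
python3 -c "
from h import *
log();to(np.array([.455,-.075,.31]))"
python3 -m jog '[{"tx":0,"ty":0,"tz":0,"roll":-0.1,"jaw":0},{"tx":0,"ty":0,"tz":0,"roll":-0.13,"jaw":0},{"tx":0,"ty":0,"tz":0,"roll":-0.13,"jaw":0},{"tx":0,"ty":0,"tz":0,"roll":-0.13,"jaw":0},{"tx":0,"ty":0,"tz":0,"roll":-0.13,"jaw":0},{"tx":0,"ty":0,"tz":0,"roll":-0.13,"jaw":0},{"tx":0,"ty":0,"tz":0,"roll":-0.13,"jaw":0},{"tx":0,"ty":0,"tz":0,"roll":-0.13,"jaw":0}]'>/dev/null
python3 -m jog '[{"tx":0,"ty":0,"tz":0,"roll":-0.13,"jaw":0},{"tx":0,"ty":0,"tz":0,"roll":-0.13,"jaw":0},{"tx":0,"ty":0,"tz":0,"roll":-0.13,"jaw":0},{"tx":0,"ty":0,"tz":0,"roll":-0.13,"jaw":0},{"tx":0,"ty":0,"tz":0,"roll":-0.13,"jaw":0},{"tx":0,"ty":0,"tz":0,"roll":-0.1,"jaw":0},{"tx":0,"ty":0,"tz":0,"roll":0,"jaw":0},{"tx":0,"ty":0,"tz":0,"roll":0,"jaw":0}]'
python3 - <<'E'
from h import *
s=log();o,Rt=tray(np.array(s["position"]),np.array(s["tcp_rot"]));print("slope",np.degrees(np.arcsin(-Rt[2,0])),"side",np.degrees(np.arcsin(Rt[2,1])),"lip",o+Rt@[.1,0,.02])
d=capture("scene");e=capture("top");cv2.imwrite("pics/pour.png",np.vstack([cv2.resize(d["img"][60:260,130:400],(594,300)),cv2.resize(e["img"][130:270,170:447],(594,300))])[:,:,::-1])
E
```

```text
t 20.4 q [  0.3  15.8 110.  -52.2  56.6  29.7] p [ 0.4533 -0.0758  0.3074] tilt 42.5 az -77.2 y [0.988 0.078 0.132] open 0.143 gf 30.0 F [-1.  -0.1 -6.6]
-> [ 0.455 -0.075  0.31 ] tool cm [-0.11  0.21 -0.22] dist 0.3
time_s: 22.0
position: [0.4539, -0.0771, 0.3104]
tcp_rot: [[-0.977, -0.152, 0.152], [-0.215, 0.718, -0.662], [-0.009, -0.679, -0.734]]
force: [0.3, 0.1, -4.9]
opening: 0.145
grasp_force: 30.0
t 22.0 q [  0.2  15.6 109.9 -52.3  56.8 -71. ] p [ 0.4539 -0.0771  0.3104] tilt 42.8 az -77.1 y [-0.152  0.718 -0.679] open 0.145 gf 30.0 F [ 0.3  0.1 -4.9]
slope 67.75945427745377 side -0.49298621715743846 lip [ 0.46524987 -0.12289169  0.16147229]
```

View pics/pour.png

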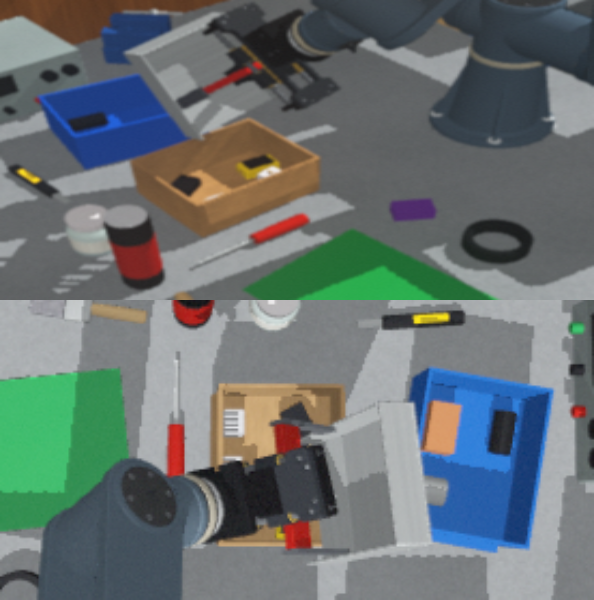

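The parts are coming out into the carton: black at (185,185), yellow at (258,165) and white beside it. The tray interior looks clear at (370,480). I'll wait a moment and check the weight.

```bash
python3 -m jog '[{"tx":0,"ty":0,"tz":0,"roll":0,"jaw":0},{"tx":0,"ty":0,"tz":0,"roll":0,"jaw":0},{"tx":0,"ty":0,"tz":0,"roll":0,"jaw":0},{"tx":0,"ty":0,"tz":0,"roll":0,"jaw":0},{"tx":0,"ty":0,"tz":0,"roll":0,"jaw":0},{"tx":0,"ty":0,"tz":0,"roll":0,"jaw":0}]'
python3 -c "
from h import *
print([ (log()['force'],capture('top') is None)[0] for _ in range(3)])
for c in('top','scene'):
  for t in range(1,6):
    if c=='scene' and t==1:capture(c)
    x=landmark_of(c,f'part{t}_center');print(c,t,[(np.round(k['point']).tolist(),round(k['p'],2)) for k in x[:4]])
"
```

```text
time_s: 22.7
position: [0.4526, -0.0769, 0.3086]
tcp_rot: [[-0.976, -0.157, 0.148], [-0.216, 0.718, -0.662], [-0.002, -0.678, -0.735]]
force: [0.6, -0.1, -3.0]
opening: 0.148
grasp_force: 30.0
t 22.7 q [  0.2  15.7 110.  -52.3  56.8 -71.2] p [ 0.4526 -0.0769  0.3086] tilt 42.7 az -77.4 y [-0.157  0.718 -0.678] open 0.148 gf 30.0 F [ 0.6 -0.1 -3. ]
t 22.75 q [  0.2  15.7 110.  -52.3  56.8 -71.2] p [ 0.4526 -0.077   0.3086] tilt 42.7 az -77.4 y [-0.157  0.718 -0.678] open 0.144 gf 30.0 F [-0.6 -0.6 -3.5]
t 22.8 q [  0.2  15.7 110.  -52.3  56.8 -71.2] p [ 0.4526 -0.077   0.3086] tilt 42.7 az -77.4 y [-0.157  0.718 -0.678] open 0.143 gf 30.0 F [ 0.7 -0.1 -4.1]
[array([ 0.57496008, -0.06451719, -3.02005723]), array([-0.56296915, -0.57085591, -3.54879923]), array([ 0.74173019, -0.12220354, -4.0902091 ])]
top 1 [([190.0, 312.0], 0.56), ([184.0, 277.0], 0.55)]
top 2 [([233.0, 308.0], 0.56)]
top 3 [([185.0, 279.0], 0.61), ([251.0, 118.0], 0.58)]
top 4 [([211.0, 283.0], 0.74)]
top 5 [([220.0, 112.0], 0.75), ([208.0, 276.0], 0.4)]
scene 1 [([186.0, 212.0], 0.57), ([184.0, 212.0], 0.25)]
scene 2 [([168.0, 250.0], 0.46)]
scene 3 [([276.0, 393.0], 0.67), ([223.0, 356.0], 0.55)]
scene 4 [([180.0, 256.0], 0.4)]
scene 5 [([198.0, 317.0], 0.65), ([299.0, 374.0], 0.54), ([177.0, 148.0], 0.54)]
```

```bash
python3 -m jog '[{"tx":0,"ty":-1,"tz":-1,"roll":0,"jaw":0},{"tx":0,"ty":-2,"tz":-2,"roll":0,"jaw":0},{"tx":0,"ty":-2.2,"tz":-2.4,"roll":0.05,"jaw":0},{"tx":0,"ty":-2.0,"tz":-2.2,"roll":0.1,"jaw":0},{"tx":0,"ty":-0.5,"tz":-0.5,"roll":0.14,"jaw":0},{"tx":0,"ty":0,"tz":0,"roll":0.14,"jaw":0},{"tx":0,"ty":0,"tz":0,"roll":0.14,"jaw":0},{"tx":0,"ty":0,"tz":0,"roll":0.14,"jaw":0}]'>/dev/null
python3 - <<'E'
from h import *
log()
d=capture("scene");e=capture("top");cv2.imwrite("pics/pour2.png",np.vstack([cv2.resize(d["img"][60:260,130:400],(594,300)),cv2.resize(e["img"][130:270,170:447],(594,300))])[:,:,::-1])
R=tool(42.6,-77)
def sim(q,p,dirn,n=12):
    for k in range(40): q=ik(q,p,R)
    P,M=fk(q);print("start",P.round(3),q.round(0))
    for k in range(n):
        q=ik(q,P+.05*np.array(dirn),M,.57);P,M=fk(q);z=M[:,2];print(P.round(3),q.round(0),"tilt",round(np.degrees(np.arccos(-z[2])),1),"az",round(np.degrees(np.arctan2(z[1],z[0])),1))
sim([-86,10,100,7,60,-10],np.array([.15,-.55,.45]),[-.17,.98,0])
print();sim([107,10,60,0,120,170],np.array([-.2,.75,.55]),[-.2,.98,0])
E
```

```text
t 24.2 q [-1.000e-01  6.800e+00  1.008e+02 -4.520e+01  6.870e+01 -4.560e+01] p [ 0.4503 -0.0789  0.4203] tilt 42.7 az -77.4 y [ 0.523  0.683 -0.51 ] open 0.145 gf 30.0 F [-0.  -0.  -3.2]
start [ 0.15 -0.55  0.45] [-91.   0. 103.  16.  36. -23.]
[ 0.142 -0.501  0.45 ] [-92.  -5. 108.  18.  37. -26.] tilt 42.6 az -77.0
[ 0.133 -0.452  0.45 ] [-95. -10. 112.  19.  39. -29.] tilt 42.6 az -77.0
[ 0.125 -0.403  0.45 ] [-98. -17. 116.  22.  42. -32.] tilt 42.6 az -77.0
[ 0.116 -0.354  0.45 ] [-104.  -24.  119.   25.   48.  -38.] tilt 42.6 az -77.0
[ 0.108 -0.305  0.45 ] [-118.  -33.  122.   31.   60.  -49.] tilt 42.6 az -77.0
[ 0.112 -0.272  0.45 ] [-138.  -43.  123.   36.   79.  -61.] tilt 41.9 az -77.7
[ 0.132 -0.238  0.45 ] [-116.  -43.  122.   25.   68.  -41.] tilt 41.1 az -79.6
[ 0.141 -0.19   0.45 ] [-90. -43. 122.   7.  61. -13.] tilt 41.0 az -80.9
[ 0.132 -0.141  0.45 ] [-59. -42. 122. -16.  62.  22.] tilt 41.0 az -80.9
[ 0.124 -0.092  0.45 ] [-11. -33. 121. -39.  78.  70.] tilt 41.0 az -80.9
[ 0.115 -0.043  0.45 ] [ 17. -26. 119. -41.  93.  95.] tilt 41.0 az -80.9
[0.107 0.006 0.45
[... 303 characters left out ...]
-11. 146. 164.] tilt 33.3 az -71.7
[-0.162  0.723  0.417] [ 97.  55.  12. -11. 144. 164.] tilt 32.2 az -71.1
[-0.161  0.734  0.401] [ 96.  56.  12. -11. 142. 164.] tilt 31.0 az -70.4
[-0.16   0.745  0.386] [ 96.  56.  12. -11. 140. 164.] tilt 29.7 az -69.7
[-0.16   0.756  0.371] [ 96.  57.  12. -10. 138. 164.] tilt 28.4 az -68.9
[-0.159  0.767  0.357] [ 96.  58.  12. -10. 135. 164.] tilt 27.0 az -68.0
[-0.159  0.778  0.343] [ 96.  58.  12. -10. 133. 164.] tilt 25.6 az -67.1
[-0.159  0.789  0.33 ] [ 96.  59.  12. -10. 131. 164.] tilt 24.1 az -66.0
[-0.159  0.8    0.317] [ 96.  60.  12.  -9. 129. 164.] tilt 22.6 az -64.8
[-0.159  0.81   0.305] [ 96.  60.  12.  -9. 127. 164.] tilt 21.1 az -63.4
```

View pics/pour2.png

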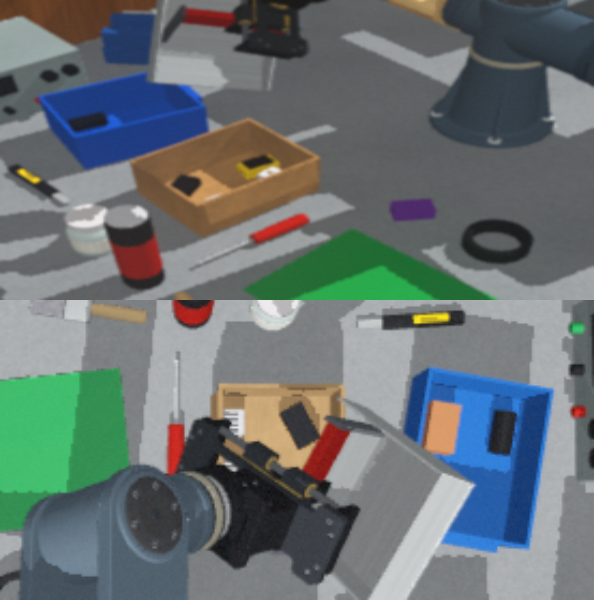

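All visible parts lie inside the carton, and the tray (empty at about (400,500) in the lower picture) reads about 3.2 N. Before placing I need to bring the tilt from 42.7° back to about 24°, so I'll simulate where a joint limit would do that.

Run:
```python
from h import *
def sim(lbl,q,p,R,dirn,n=12,st=.05):
    for k in range(8): q=ik(q,p,R)
    P,M=fk(q);print(lbl,"start",P.round(3),q.round(0))
    for k in range(n):
        q=ik(q,P+st*np.array(dirn),M,.57);P,M=fk(q);z=M[:,2]
        if k%3==2:print(P.round(3),q.round(0),"tilt",round(np.degrees(np.arccos(-z[2])),1),"az",round(np.degrees(np.arctan2(z[1],z[0])),1))
R=tool(42.6,-77)
u=np.array([.2,-.98,0])
sim("A in",[-86,20,130,7,30,-10],np.array([.1,-.5,.3]),R,-u)
sim("A down",[-86,20,130,7,30,-10],np.array([.1,-.42,.4]),R,[0,0,-1],9)
sim("A in-down",[-86,20,130,7,30,-10],np.array([.1,-.45,.35]),R,-.7*u+[0,0,-.7],9)
for az in(101,85,65):
    a=np.radians(az);v=np.array([np.cos(a),np.sin(a),0]);q0=[az-10,20,60,-10,140,0]
    Rr=R@r_('z',-160 if az>80 else -130)
    sim(f"B{az} out",q0,.6*v+[0,0,.5],Rr,v,15)
    sim(f"B{az} up",q0,.55*v+[0,0,.4],Rr,[0,0,1],15)
```

```text
A in start [ 0.1 -0.5  0.3] [-100.    8.  124.   64.   17.  -80.]
[ 0.07  -0.355  0.303] [-122.  -10.  140.   62.   33.  -94.] tilt 42.4 az -77.0
[ 0.047 -0.284  0.327] [-177.  -38.  139.   38.   88. -105.] tilt 38.7 az -76.1
[ 0.024 -0.264  0.327] [-177.  -35.  137.   33.   87. -105.] tilt 33.6 az -73.9
[ 0.001 -0.242  0.327] [-177.  -32.  134.   27.   86. -105.] tilt 28.3 az -70.8
A down start [ 0.1  -0.42  0.4 ] [-104.  -12.  122.   32.   35.  -48.]
[ 0.1  -0.42  0.25] [-104.   10.  138.  113.   19. -135.] tilt 42.6 az -77.0
[ 0.099 -0.457  0.153] [-103.   30.  138.  140.   29. -164.] tilt 39.0 az -73.0
[ 0.098 -0.502  0.056] [-103.   45.  130.  139.   32. -164.] tilt 35.2 az -66.3
A in-down start [ 0.1  -0.45  0.35] [-102.   -3.  125.   43.   25.  -59.]
[ 0.085 -0.373  0.275] [-112.   -1.  140.   76.   22. -103.] tilt 40.6 az -77.0
[ 0.082 -0.347  0.26 ] [-111.   -2.  140.   58.   22.  -86.] tilt 34.7 az -77.0
[ 0.08  -0.32   0.246] [-110.   -2.  140.   42.   23.  -69.] tilt 28.9 az -77.2
B101 out start [-0.114  0.589  0.5  ] [ 93.  40.  36. -12. 146.   3.]
[-0.129  0.686  0.459]
[... 1762 characters left out ...]
[0.336 0.677 0.434] [ 65.  55.  12. -40. 136. -13.] tilt 40.2 az -70.8
[0.364 0.704 0.39 ] [ 65.  58.  12. -38. 129. -11.] tilt 38.2 az -64.7
[0.39 0.73 0.35] [ 64.  60.  12. -37. 123.  -9.] tilt 36.2 az -57.5
[0.415 0.757 0.314] [ 64.  62.  12. -36. 116.  -8.] tilt 34.6 az -49.1
B65 up start [0.232 0.498 0.4  ] [ 66.  34.  62. -28. 118.   7.]
[0.232 0.498 0.55 ] [ 66.  30.  46. -35. 134.  -5.] tilt 42.6 az -77.0
[0.232 0.498 0.7  ] [ 66.  33.  20. -58. 151. -33.] tilt 42.6 az -77.0
[0.23  0.442 0.787] [ 65.  30.  12. -75. 151. -54.] tilt 43.0 az -72.3
[0.219 0.379 0.844] [ 64.  24.  13. -82. 150. -63.] tilt 42.7 az -68.8
[0.221 0.326 0.883] [ 62.  19.  12. -82. 148. -67.] tilt 40.9 az -63.8
```

```bash
python3 -m jog '[{"tx":0,"ty":0,"tz":0,"roll":0.14,"jaw":0},{"tx":0,"ty":0,"tz":0,"roll":0.14,"jaw":0},{"tx":0,"ty":0,"tz":0,"roll":0.14,"jaw":0},{"tx":0,"ty":0,"tz":0,"roll":0.14,"jaw":0},{"tx":0,"ty":0,"tz":0,"roll":0.14,"jaw":0},{"tx":0,"ty":0,"tz":0,"roll":0.14,"jaw":0},{"tx":0,"ty":0,"tz":0,"roll":0.14,"jaw":0},{"tx":0,"ty":0,"tz":0,"roll":0.14,"jaw":0}]'>/dev/null
python3 -m jog '[{"tx":0,"ty":0,"tz":0,"roll":0.14,"jaw":0},{"tx":0,"ty":0,"tz":0,"roll":0.14,"jaw":0},{"tx":0,"ty":0,"tz":0,"roll":0.14,"jaw":0},{"tx":0,"ty":0,"tz":0,"roll":0.14,"jaw":0},{"tx":0,"ty":0,"tz":0,"roll":0.14,"jaw":0},{"tx":0,"ty":0,"tz":0,"roll":0.14,"jaw":0},{"tx":0,"ty":0,"tz":0,"roll":0.14,"jaw":0},{"tx":0,"ty":0,"tz":0,"roll":0.14,"jaw":0}]'>/dev/null
python3 -m jog '[{"tx":0,"ty":0,"tz":0,"roll":0.1,"jaw":0},{"tx":0,"ty":0,"tz":0,"roll":0.05,"jaw":0},{"tx":0,"ty":0,"tz":0,"roll":0,"jaw":0}]'>/dev/null
python3 - <<'E'
from h import *
s=log();R=np.array(s["tcp_rot"]);z=R[:,2];t=tool(42.7,np.degrees(np.arctan2(z[1],z[0])));print("roll needed",np.arctan2(-R[:,1]@t[:,0],R[:,1]@t[:,1]))
q=np.array(s["joint_positions"]);p=np.array(s["position"])
for t in([.35,-.42,.42],[.12,-.5,.38]):
    t=np.array(t)
    for k in range(1,21): q=ik(q,p+(t-p)*k/20,R);
    p=t;P,M=fk(q);print(t,q.round(0),np.linalg.norm(P-t).round(4))
to(np.array([.35,-.42,.42]),np.array([.12,-.5,.38]))
E
```

```text
t 26.2 q [-1.000e-01  6.800e+00  1.008e+02 -4.530e+01  6.870e+01  9.080e+01] p [ 0.4506 -0.0791  0.4202] tilt 42.7 az -77.5 y [ 0.201 -0.707  0.678] open 0.146 gf 30.0 F [-0.5  0.1 -3.3]
roll needed -0.042418255009561555
[ 0.35 -0.42  0.42] [-54.   3. 105. -29.  35.  40.] 0.0
[ 0.12 -0.5   0.38] [-96.  -0. 116.  30.  26. -43.] 0.0
-> [ 0.35 -0.42  0.42] tool cm [-18.17  22.09  21.1 ] dist 35.5
-> [ 0.12 -0.5   0.38] tool cm [-24.14  -1.67   4.85] dist 24.7
```

```bash
python3 -m jog '[{"tx":-1,"ty":1.3,"tz":1.2,"roll":-0.05,"jaw":0},{"tx":-2.3,"ty":2.8,"tz":2.7,"roll":0,"jaw":0},{"tx":-2.4,"ty":3,"tz":2.8,"roll":0,"jaw":0},{"tx":-2.4,"ty":3,"tz":2.8,"roll":0,"jaw":0},{"tx":-2.4,"ty":3,"tz":2.8,"roll":0,"jaw":0},{"tx":-2.4,"ty":3,"tz":2.8,"roll":0,"jaw":0},{"tx":-2.4,"ty":3,"tz":2.8,"roll":0,"jaw":0},{"tx":-2.4,"ty":3,"tz":2.8,"roll":0,"jaw":0}]'>/dev/null
python3 -m jog '[{"tx":-3.5,"ty":0,"tz":0.5,"roll":0,"jaw":0},{"tx":-3.5,"ty":-0.2,"tz":0.6,"roll":0,"jaw":0},{"tx":-3.5,"ty":-0.2,"tz":0.6,"roll":0,"jaw":0},{"tx":-3.5,"ty":-0.2,"tz":0.6,"roll":0,"jaw":0},{"tx":-3.5,"ty":-0.2,"tz":0.6,"roll":0,"jaw":0},{"tx":-3.3,"ty":-0.2,"tz":0.6,"roll":0,"jaw":0},{"tx":-3,"ty":-0.2,"tz":0.6,"roll":0,"jaw":0},{"tx":0,"ty":0,"tz":0,"roll":0,"jaw":0}]'>/dev/null
python3 - <<'E'
from h import *
s=log();q=np.array(s["joint_positions"]);P,M=fk(q);u=np.array([.2,-.98,0]);d=-.7*u+[0,0,-.7];print((M.T@d*5).round(2))
for k in range(12):
    q=ik(q,P+.05*(M@(M.T@d)),M,.57);P,M=fk(q);z=M[:,2];print(P.round(3),q.round(0),"tilt",round(np.degrees(np.arccos(-z[2])),1),"az",round(np.degrees(np.arctan2(z[1],z[0])),1),"tool",(M.T@d*4).round(1))
E
```

```text
t 27.8 q [-92.7  -1.2 112.5  21.1  28.9 -35.2] p [ 0.1374 -0.5053  0.4025] tilt 42.5 az -77.8 y [ 0.248 -0.697  0.673] open 0.15 gf 30.0 F [-0.8  0.6 -2.5]
[ 0.51 -4.92  0.22]
[ 0.13  -0.472  0.368] [-94.  -2. 120.  29.  24. -45.] tilt 42.5 az -77.8 tool [ 0.4 -3.9  0.2]
[ 0.123 -0.437  0.333] [-97.  -2. 127.  43.  19. -61.] tilt 42.5 az -77.8 tool [ 0.4 -3.9  0.2]
[ 0.116 -0.403  0.298] [-100.   -1.  135.   69.   16.  -91.] tilt 42.5 az -77.8 tool [ 0.4 -3.9  0.2]
[ 0.113 -0.377  0.272] [-102.    1.  140.   93.   16. -117.] tilt 41.9 az -77.9 tool [ 0.4 -3.9  0.2]
[ 0.116 -0.368  0.266] [-100.    2.  140.   88.   14. -110.] tilt 39.9 az -78.3 tool [ 0.4 -3.9  0.4]
[ 0.121 -0.359  0.259] [ -98.    2.  140.   82.   12. -103.] tilt 38.0 az -78.8 tool [ 0.4 -3.9  0.5]
[ 0.127 -0.349  0.252] [-95.   2. 140.  74.   9. -93.] tilt 36.1 az -79.5 tool [ 0.4 -3.9  0.6]
[ 0.134 -0.338  0.244] [-91.   3. 140.  62.   7. -79.] tilt 34.2 az -80.3 tool [ 0.4 -3.9  0.7]
[ 0.142 -0.326  0.236] [-87.   4. 140.  39.   5. -52.] tilt 32.4 az -81.5 tool [ 0.4 -3.8  0.9]
[ 0.154 -0.313  0.226] [-82.   6. 140. -12.   4.   4.] tilt 30.8 az -83.2 tool [ 0.4 -3.8  1. ]
[ 0.167 -0.299  0.214] [-76.   8. 140. -57.   5.  54.] tilt 29.3 az -85.0 tool [ 0.4 -3.8  1.1]
[ 0.182 -0.284  0.201] [-69.  11. 140. -75.   9.  77.] tilt 27.9 az -87.2 tool [ 0.5 -3.8  1.2]
```

Run:
```python
from h import *
to(np.array([.07,-.45,.35]))
s=read_state();R=np.array(s["tcp_rot"]);P=np.array(s["position"]);q=np.array(s["joint_positions"]);u=np.array([.2,-.98,0])
R=R@r_('z',np.degrees(.1))
for k in range(1,11):q=ik(q,P+(np.array([.07,-.45,.35])-P)*k/10,R)
for w in(-.7*u+[0,0,-.7],-.9*u+[0,0,-.4]):
  q1=q;P,M=fk(q)
  for k in range(11):
    q1=ik(q1,P+.05*w,M,.57);P,M=fk(q1);z=M[:,2];print(P.round(3),q1.round(0),"tilt",round(np.degrees(np.arccos(-z[2])),1),"az",round(np.degrees(np.arctan2(z[1],z[0])),1),"tool",(M.T@w*5).round(1))
```

```text
-> [ 0.07 -0.45  0.35] tool cm [-4.58 -9.06 -0.74] dist 10.2
[ 0.063 -0.416  0.315] [-113.   -3.  132.   60.   27.  -85.] tilt 42.5 az -77.8 tool [ 0.  -4.9  0.2]
[ 0.056 -0.383  0.282] [-120.   -1.  140.   76.   28. -108.] tilt 42.4 az -77.8 tool [ 0.  -4.9  0.2]
[ 0.051 -0.375  0.277] [-122.   -2.  140.   70.   29. -104.] tilt 40.4 az -77.4 tool [ 0.  -4.9  0.4]
[ 0.044 -0.366  0.272] [-124.   -2.  140.   65.   30. -101.] tilt 38.5 az -77.0 tool [ 0.  -4.9  0.6]
[ 0.037 -0.358  0.267] [-126.   -2.  140.   60.   31.  -99.] tilt 36.6 az -76.5 tool [ 0.  -4.9  0.7]
[ 0.028 -0.349  0.262] [-129.   -3.  140.   56.   33.  -97.] tilt 34.7 az -75.9 tool [ 0.  -4.9  0.9]
[ 0.018 -0.34   0.257] [-132.   -3.  140.   52.   35.  -96.] tilt 32.9 az -75.0 tool [-0.  -4.8  1. ]
[ 0.007 -0.331  0.251] [-136.   -2.  140.   49.   37.  -97.] tilt 31.1 az -74.0 tool [-0.  -4.8  1.2]
[-0.007 -0.321  0.246] [-140.   -2.  140.   46.   39.  -98.] tilt 29.4 az -72.6 tool [-0.  -4.8  1.3]
[-0.023 -0.311  0.24 ] [-144.   -1.  140.   43.   41. -100.] tilt 27.8 az -71.0 tool [-0.  -4.7  1.5]
[-0.041 -0.299  0.2
[... 504 characters left out ...]
4  0.319] [-177.  -33.  140.   38.   83. -107.] tilt 38.2 az -76.8 tool [ 0.  -4.8 -1.2]
[ 0.017 -0.277  0.313] [-177.  -31.  140.   36.   81. -108.] tilt 36.3 az -76.2 tool [ 0.1 -4.8 -1.1]
[ 0.008 -0.27   0.306] [-177.  -29.  140.   34.   79. -109.] tilt 34.4 az -75.4 tool [ 0.1 -4.8 -0.9]
[-0.002 -0.262  0.3  ] [-177.  -27.  140.   33.   77. -110.] tilt 32.6 az -74.5 tool [ 0.1 -4.9 -0.7]
[-0.011 -0.254  0.293] [-177.  -25.  140.   31.   75. -110.] tilt 30.7 az -73.5 tool [ 0.1 -4.9 -0.6]
[-0.022 -0.247  0.286] [-177.  -23.  140.   29.   73. -111.] tilt 28.9 az -72.2 tool [ 0.1 -4.9 -0.4]
[-0.032 -0.239  0.278] [-177.  -20.  140.   28.   70. -112.] tilt 27.1 az -70.8 tool [ 0.1 -4.9 -0.3]
```

```bash
python3 -m jog '[{"tx":-1.2,"ty":-2.9,"tz":-0.2,"roll":0.1,"jaw":0},{"tx":-1.1,"ty":-3,"tz":-0.2,"roll":0,"jaw":0},{"tx":-0.8,"ty":-3,"tz":-0.2,"roll":0,"jaw":0},{"tx":0,"ty":-4,"tz":0.2,"roll":0,"jaw":0},{"tx":0,"ty":-4,"tz":0.2,"roll":0,"jaw":0},{"tx":0,"ty":-4.5,"tz":0.3,"roll":0,"jaw":0},{"tx":0,"ty":-4.9,"tz":0.4,"roll":0,"jaw":0},{"tx":0,"ty":-4.9,"tz":0.5,"roll":0,"jaw":0}]'>/dev/null
python3 -c "
from h import *
log()"
```

```text
t 28.6 q [-113.6   -0.4  139.8   72.6   23.6 -100.6] p [ 0.0783 -0.3711  0.2685] tilt 39.2 az -76.5 y [ 0.165 -0.757  0.633] open 0.146 gf 30.0 F [ 0.3 -0.3 -3.7]
```

Untilting works as simulated (39.2° so far). I'll continue.

```bash
python3 -m jog '[{"tx":0.3,"ty":-4.8,"tz":0.6,"roll":0,"jaw":0},{"tx":0.3,"ty":-4.8,"tz":0.7,"roll":0,"jaw":0},{"tx":0.3,"ty":-4.8,"tz":0.8,"roll":0,"jaw":0},{"tx":0.3,"ty":-4.8,"tz":0.9,"roll":0,"jaw":0},{"tx":0.3,"ty":-4.8,"tz":1,"roll":0,"jaw":0}]'>/dev/null
python3 - <<'E'
from h import *
s=log();q=np.array(s["joint_positions"]);P,M=fk(q)
for k in range(6):
    q=ik(q,P+.01*(M@[.3,-4.8,1.1]),M,.57);P,M=fk(q);z=M[:,2];print(P.round(3),q.round(0),"tilt",round(np.degrees(np.arccos(-z[2])),1),"az",round(np.degrees(np.arctan2(z[1],z[0])),1))
E
```

```text
t 29.1 q [-107.3   -0.4  139.9   48.4   20.3  -72.9] p [ 0.0915 -0.3302  0.2433] tilt 30.4 az -76.4 y [ 0.187 -0.842  0.506] open 0.15 gf 30.0 F [-0.3  0.  -3.7]
[ 0.094 -0.32   0.24 ] [-106.   -1.  140.   42.   20.  -66.] tilt 28.5 az -76.7
[ 0.099 -0.308  0.237] [-103.   -1.  140.   35.   20.  -57.] tilt 26.7 az -77.1
[ 0.104 -0.294  0.235] [-101.   -2.  140.   28.   21.  -48.] tilt 24.9 az -77.7
[ 0.11  -0.278  0.235] [-98.  -3. 140.  20.  23. -38.] tilt 23.1 az -78.6
[ 0.118 -0.258  0.236] [-95.  -5. 140.  13.  25. -28.] tilt 21.5 az -79.8
[ 0.126 -0.236  0.238] [-90.  -7. 140.   6.  27. -17.] tilt 20.1 az -81.4
```

```bash
python3 -m jog '[{"tx":0,"ty":-4.8,"tz":1.1,"roll":0,"jaw":0},{"tx":0,"ty":-4.8,"tz":1.1,"roll":0,"jaw":0},{"tx":0,"ty":-4.8,"tz":1.1,"roll":0,"jaw":0},{"tx":0,"ty":0,"tz":0,"roll":0,"jaw":0}]'>/dev/null
python3 - <<'E'
from h import *
s=log();R=np.array(s["tcp_rot"])
Rg=np.array([[.983,.16,.091],[.183,-.9,-.395],[.019,.405,-.914]]) # at grasp, tray flat
D=R@Rg.T;print("tray up",D[:,2].round(3),"yaw change",np.degrees(np.arctan2(D[1,0],D[0,0])).round(1))
for k in(-.1,-.05,0,.05,.1):
    D=R@r_('z',np.degrees(k))@Rg.T;print(k,"tray up tilt",np.degrees(np.arccos(D[2,2])).round(2),"yaw",np.degrees(np.arctan2(D[1,0],D[0,0])).round(1))
E
```

```text
t 29.5 q [-104.4   -2.2  139.9   30.8   22.5  -53.7] p [ 0.0959 -0.2981  0.2362] tilt 25.2 az -77.1 y [ 0.197 -0.883  0.427] open 0.147 gf 30.0 F [-0.   0.  -3.8]
tray up [0.011 0.027 0.999] yaw change 2.1
-0.1 tray up tilt 3.72 yaw 7.3
-0.05 tray up tilt 2.69 yaw 4.7
0 tray up tilt 1.86 yaw 2.1
0.05 tray up tilt 1.59 yaw -0.5
0.1 tray up tilt 2.1 yaw -3.1
```

```bash
python3 -m jog '[{"tx":0.2,"ty":-3.4,"tz":0.8,"roll":0.04,"jaw":0},{"tx":0,"ty":0,"tz":0,"roll":0,"jaw":0}]'>/dev/null
python3 - <<'E'
from h import *
s=log();R=np.array(s["tcp_rot"]);q=np.array(s["joint_positions"]);P=np.array(s["position"])
Rg=np.array([[.983,.16,.091],[.183,-.9,-.395],[.019,.405,-.914]])
D=R@Rg.T;print("tray up",D[:,2].round(3),"yaw change",np.degrees(np.arctan2(D[1,0],D[0,0])).round(1))
for t in([.15,-.5,.38],[.35,-.42,.42],[.47,-.05,.42],[.505,.28,.35]):
    t=np.array(t)
    for k in range(1,13):q=ik(q,P+(t-P)*k/12,R)
    P=t;print(t,q.round(0),np.linalg.norm(fk(q)[0]-t).round(4))
to(np.array([.15,-.5,.38]),np.array([.35,-.42,.42]),np.array([.47,-.05,.42]),np.array([.505,.28,.35]))
E
```

```text
t 29.7 q [-103.1   -3.1  139.9   26.5   23.4  -45.8] p [ 0.099  -0.2884  0.2361] tilt 24.1 az -77.4 y [ 0.158 -0.899  0.409] open 0.15 gf 30.0 F [ 0.5 -0.  -3.2]
tray up [0.001 0.004 1.   ] yaw change -0.2
[ 0.15 -0.5   0.38] [-88.   4. 102.   6.  50. -11.] 0.0
[ 0.35 -0.42  0.42] [-58.   6.  93.  -9.  58.  26.] 0.0
[ 0.47 -0.05  0.42] [ -6.   7.  93. -24.  74.  79.] 0.0
[0.505 0.28  0.35 ] [ 29.  25.  77. -23.  86. 112.] 0.0
-> [ 0.15 -0.5   0.38] tool cm [ 1.45 25.71 -4.23] dist 26.1
-> [ 0.35 -0.42  0.42] tool cm [21.18 -2.41 -5.06] dist 21.9
-> [ 0.47 -0.05  0.42] tool cm [ 18.47 -31.37 -13.7 ] dist 38.9
-> [0.505 0.28  0.35 ] tool cm [  9.27 -31.98  -6.47] dist 33.9
```

The tray is now upright relative to its grasp pose, within 0.3° and at the same yaw. I'll carry it back over the mat.

```bash
python3 -m jog '[{"tx":0.2,"ty":2.5,"tz":-0.4,"roll":0,"jaw":0},{"tx":0.2,"ty":3.8,"tz":-0.6,"roll":0,"jaw":0},{"tx":0.2,"ty":3.9,"tz":-0.7,"roll":0,"jaw":0},{"tx":0.2,"ty":3.9,"tz":-0.7,"roll":0,"jaw":0},{"tx":0.2,"ty":3.9,"tz":-0.7,"roll":0,"jaw":0},{"tx":0.2,"ty":3.9,"tz":-0.7,"roll":0,"jaw":0},{"tx":0.5,"ty":3.3,"tz":-0.7,"roll":0,"jaw":0},{"tx":3,"ty":0.5,"tz":-0.9,"roll":0,"jaw":0}]'>/dev/null
python3 -m jog '[{"tx":4,"ty":-0.5,"tz":-0.9,"roll":0,"jaw":0},{"tx":4,"ty":-0.5,"tz":-0.9,"roll":0,"jaw":0},{"tx":4,"ty":-0.5,"tz":-0.9,"roll":0,"jaw":0},{"tx":4,"ty":-0.8,"tz":-1,"roll":0,"jaw":0},{"tx":3.5,"ty":-1.5,"tz":-1.2,"roll":0,"jaw":0},{"tx":2.3,"ty":-3,"tz":-1.4,"roll":0,"jaw":0},{"tx":2,"ty":-3.6,"tz":-1.5,"roll":0,"jaw":0},{"tx":2,"ty":-3.6,"tz":-1.5,"roll":0,"jaw":0}]'>/dev/null
python3 -m jog '[{"tx":2,"ty":-3.6,"tz":-1.5,"roll":0,"jaw":0},{"tx":2,"ty":-3.6,"tz":-1.5,"roll":0,"jaw":0},{"tx":2,"ty":-3.6,"tz":-1.5,"roll":0,"jaw":0},{"tx":2,"ty":-3.6,"tz":-1.5,"roll":0,"jaw":0},{"tx":2,"ty":-3.6,"tz":-1.5,"roll":0,"jaw":0},{"tx":2,"ty":-3.6,"tz":-1.5,"roll":0,"jaw":0},{"tx":0,"ty":0,"tz":0,"roll":0,"jaw":0}]'>/dev/null
python3 -c "
from h import *
log();to(np.array([.507,.281,.32]))"
```

```text
t 32.0 q [ -3.    8.2  91.2 -23.6  75.   81.5] p [ 0.4828 -0.0249  0.4179] tilt 23.8 az -76.9 y [ 0.164 -0.901  0.403] open 0.15 gf 30.0 F [-1.   0.1 -3.5]
-> [0.507 0.281 0.32 ] tool cm [  7.92 -31.09  -2.82] dist 32.2
```

```bash
python3 -m jog '[{"tx":0.5,"ty":-2,"tz":-0.2,"roll":0,"jaw":0},{"tx":1,"ty":-4,"tz":-0.4,"roll":0,"jaw":0},{"tx":1.1,"ty":-4.3,"tz":-0.4,"roll":0,"jaw":0},{"tx":1.1,"ty":-4.3,"tz":-0.4,"roll":0,"jaw":0},{"tx":1.1,"ty":-4.3,"tz":-0.4,"roll":0,"jaw":0},{"tx":1.1,"ty":-4.3,"tz":-0.4,"roll":0,"jaw":0},{"tx":1.1,"ty":-4.3,"tz":-0.4,"roll":0,"jaw":0},{"tx":0.9,"ty":-3.4,"tz":-0.3,"roll":0,"jaw":0}]'>/dev/null
python3 -m jog '[{"tx":0,"ty":0,"tz":0,"roll":0,"jaw":0},{"tx":0,"ty":0,"tz":0,"roll":0,"jaw":0}]'>/dev/null
python3 - <<'E'
from h import *
s=log();R=np.array(s["tcp_rot"])
Rg=np.array([[.983,.16,.091],[.183,-.9,-.395],[.019,.405,-.914]]);D=R@Rg.T;print("tray up",D[:,2].round(4),"yaw",np.degrees(np.arctan2(D[1,0],D[0,0])).round(1))
to(np.array([.509,.282,.16]),np.array([.509,.282,.1235]))
for c in("top","scene"):
    d=capture(c)
    for t,p in(("tray",(0,0,0)),("tray_lip",(.1,0,.02))):
        x=landmark_of(c,t)[:1];o=np.array(s["position"])+D@(np.array([.5090,.265,.003])-[.505,.285,.123]);Rt=D@r_('z',-78.8)
        print(c,t,[k["point"] for k in x],proj(d,o+Rt@np.array(p))[0][::-1].round(1))
E
```

```text
t 33.0 q [ 28.4  26.8  79.2 -23.3  81.8 113.2] p [0.5087 0.2733 0.3195] tilt 24.1 az -77.8 y [ 0.158 -0.899  0.408] open 0.151 gf 30.0 F [-0.1 -0.5 -3.9]
tray up [0.004  0.0039 0.9999] yaw -0.3
-> [0.509 0.282 0.16 ] tool cm [-0.05 -7.28 14.21] dist 16.0
-> [0.509 0.282 0.124] tool cm [-0.05 -1.49  3.33] dist 3.6
top tray [[188.4, 176.6]] [196.1 178. ]
top tray_lip [[182.0, 216.0]] [188.5 213.8]
scene tray [[218.2, 297.1]] [210.9 299.8]
scene tray_lip [[194.6, 265.4]] [187.7 269.8]
```

The trained networks put the tray about 7 px from where I expect it, so it may have slipped or swung in the grip. I'll look.

Run:
```python
from h import *
s=read_state();d=capture("scene");e=capture("top")
a=cv2.resize(d["img"][140:290,210:390],(600,500),interpolation=cv2.INTER_CUBIC)
cv2.imwrite("pics/held.png",a[:,:,::-1])
L=[]
for c,D in(("scene",d),("top",e)):
    for t,p in(("tray",(0,0,0)),("tray_lip",(.1,0,.02)),("tray_grip",(-.02,0,.12))):
        for x in landmark_of(c,t)[:1]:L.append((D,t,np.array(p),x["point"][::-1],x["p"]))
def res(v):
    M=Ro.from_rotvec(v[3:]).as_matrix()@r_('z',-79)
    return np.concatenate([proj(D,v[:3]+M@p)[0]-uv for D,t,p,uv,_ in L])
r=least_squares(res,[.51,.26,.2,0,0,0],loss="soft_l1");print(r.x[:3].round(3),np.degrees(r.x[3:]).round(1),r.fun.round(1),[l[1] for l in L])
M=Ro.from_rotvec(r.x[3:]).as_matrix()@r_('z',-79);print("grip",r.x[:3]+M@[-.02,0,.12],"tcp",s["position"])
```

```text
[0.532 0.253 0.198] [  2.1 -10.2   2.5] [ 1.8  1.4 -1.2 -0.7 -1.8 -0.2  1.6 -0.3 -2.7  0.5 -0.5  0.6] ['tray', 'tray_lip', 'tray_grip', 'tray', 'tray_lip', 'tray_grip']
grip [0.50629353 0.26748844 0.31585031] tcp [0.50889698 0.27185784 0.32169716]
```

View pics/held.png

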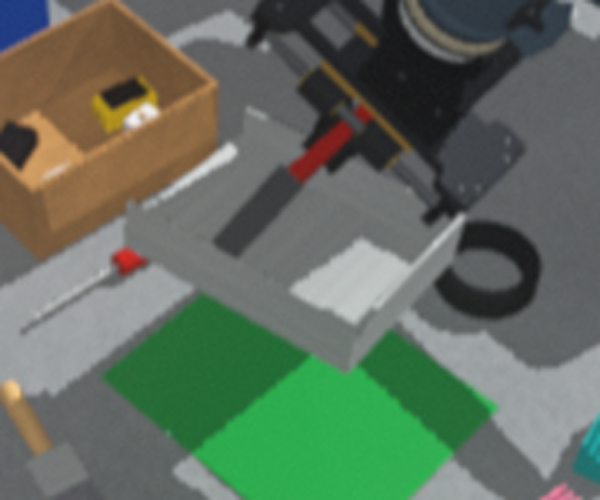

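The picture shows an empty tray that pivoted about 10° about the jaws' closing axis: its side nearer the robot is lower, and the grip point has not moved. Lowered gently, that edge touches first and the tray levels itself in the pads.

```bash
python3 -m jog '[{"tx":0,"ty":-0.7,"tz":1.2,"roll":0,"jaw":0},{"tx":0,"ty":-1.3,"tz":2.6,"roll":0,"jaw":0},{"tx":0,"ty":-1.5,"tz":3,"roll":0,"jaw":0},{"tx":0,"ty":-1.5,"tz":3,"roll":0,"jaw":0},{"tx":0,"ty":-1.3,"tz":2.4,"roll":0,"jaw":0},{"tx":0,"ty":-0.9,"tz":1.6,"roll":0,"jaw":0},{"tx":0,"ty":0,"tz":0,"roll":0,"jaw":0}]'
python3 -m jog '[{"tx":0,"ty":-0.2,"tz":0.45,"roll":0,"jaw":0},{"tx":0,"ty":-0.2,"tz":0.45,"roll":0,"jaw":0},{"tx":0,"ty":-0.2,"tz":0.45,"roll":0,"jaw":0},{"tx":0,"ty":-0.2,"tz":0.45,"roll":0,"jaw":0},{"tx":0,"ty":-0.2,"tz":0.45,"roll":0,"jaw":0},{"tx":0,"ty":0,"tz":0,"roll":0,"jaw":0}]'
python3 -c "
from h import *
to(np.array([.509,.282,.1235]))"
```

```text
time_s: 34.4
position: [0.5076, 0.2817, 0.1618]
tcp_rot: [[0.984, 0.156, 0.082], [0.176, -0.898, -0.402], [0.011, 0.41, -0.912]]
force: [-1.0, -0.6, -3.9]
opening: 0.152
grasp_force: 30.0
time_s: 35.0
position: [0.5098, 0.2822, 0.1405]
tcp_rot: [[0.984, 0.153, 0.087], [0.175, -0.9, -0.4], [0.017, 0.409, -0.912]]
force: [-0.3, 0.7, -3.2]
opening: 0.141
grasp_force: 30.0
-> [0.509 0.282 0.124] tool cm [-0.12 -0.69  1.56] dist 1.7
```

```bash
python3 -m jog '[{"tx":0,"ty":-0.2,"tz":0.45,"roll":0,"jaw":0},{"tx":0,"ty":0,"tz":0,"roll":0,"jaw":0}]' | grep -E "pos|force"
python3 -m jog '[{"tx":0,"ty":-0.15,"tz":0.35,"roll":0,"jaw":0},{"tx":0,"ty":0,"tz":0,"roll":0,"jaw":0}]' | grep -E "pos|force"
python3 -m jog '[{"tx":0,"ty":-0.15,"tz":0.3,"roll":0,"jaw":0},{"tx":0,"ty":0,"tz":0,"roll":0,"jaw":0}]' | grep -E "pos|force"
```

```text
position: [0.5104, 0.2824, 0.1359]
force: [-0.6, -0.3, -3.2]
grasp_force: 30.0
position: [0.5122, 0.2832, 0.1338]
force: [1.4, 1.6, 4.3]
grasp_force: 30.0
position: [0.5146, 0.2838, 0.1323]
force: [3.7, 2.7, 9.3]
grasp_force: 30.0
```

```bash
python3 -m jog '[{"tx":0,"ty":-0.15,"tz":0.3,"roll":0,"jaw":0},{"tx":0,"ty":0,"tz":0,"roll":0,"jaw":0}]' | grep -E "pos|force"
python3 -m jog '[{"tx":0,"ty":-0.15,"tz":0.3,"roll":0,"jaw":0},{"tx":0,"ty":0,"tz":0,"roll":0,"jaw":0}]' | grep -E "pos|force"
python3 - <<'E'
from h import *
s=log();d=capture("scene");e=capture("top");L=[]
for c,D in(("scene",d),("top",e)):
    for t,p in(("tray",(0,0,0)),("tray_lip",(.1,0,.02)),("tray_grip",(-.02,0,.12))):
        for x in landmark_of(c,t)[:1]:L.append((D,t,np.array(p),x["point"][::-1],x["p"]))
def res(v):
    M=Ro.from_rotvec(v[3:]).as_matrix()@r_('z',-79)
    return np.concatenate([proj(D,v[:3]+M@p)[0]-uv for D,t,p,uv,_ in L])
r=least_squares(res,[.51,.26,.01,0,0,0],loss="soft_l1");print(r.x[:3].round(3),np.degrees(r.x[3:]).round(1),r.fun.round(1))
E
```

```text
position: [0.5171, 0.2844, 0.1306]
force: [6.0, 2.4, 12.8]
grasp_force: 30.1
position: [0.5195, 0.285, 0.1289]
force: [8.8, 2.3, 18.9]
grasp_force: 30.2
t 36.0 q [ 29.1  40.5  87.5 -27.2  61.  124.2] p [0.5195 0.285  0.1289] tilt 24.3 az -74.6 y [ 0.152 -0.9    0.409] open 0.145 gf 30.2 F [ 8.8  2.3 18.9]
[ 0.521  0.263 -0.005] [-11.9  29.3   2. ] [ -0.2   1.5  -1.    0.2   0.1  -1.4   4.3   3.8  -0.4   1.1  -5.  -18.9]
```

The near edge is down and the arm is being pushed along +x. I'll follow that pivot arc, moving +x and slightly down, to level the tray.

```bash
python3 -m jog '[{"tx":0.6,"ty":-0.1,"tz":0.1,"roll":0,"jaw":0},{"tx":0,"ty":0,"tz":0,"roll":0,"jaw":0}]' | grep -E "pos|force"
python3 -m jog '[{"tx":0.6,"ty":-0.15,"tz":0.25,"roll":0,"jaw":0},{"tx":0,"ty":0,"tz":0,"roll":0,"jaw":0}]' | grep -E "pos|force"
python3 -m jog '[{"tx":0.6,"ty":-0.15,"tz":0.25,"roll":0,"jaw":0},{"tx":0,"ty":0,"tz":0,"roll":0,"jaw":0}]' | grep -E "pos|force|\["
python3 -c "
from h import *
log();print(read_state()['moment'])"
```

```text
position: [0.5235, 0.2859, 0.1265]
force: [6.7, 3.0, 14.9]
grasp_force: 30.2
position: [0.5286, 0.2871, 0.123]
force: [6.1, 1.1, 13.5]
grasp_force: 30.2
position: [0.5296, 0.2871, 0.1223]
tcp_rot: [[0.984, 0.152, 0.093], [0.177, -0.898, -0.404], [0.022, 0.414, -0.91]]
force: [-6.8, 2.1, 27.8]
grasp_force: 30.2
t 37.0 q [ 28.8  41.9  85.5 -26.7  62.4 123.4] p [0.5296 0.2871 0.1223] tilt 24.5 az -77.0 y [ 0.152 -0.898  0.414] open 0.148 gf 30.2 F [-6.8  2.1 27.8]
[-1.55181749  0.74372181  0.03777469]
```

The tray is level: height 0.1223, and the force has swung to straight vertical. I'll relieve the load, then ease the tray about 2 cm back to the mat's centre.

```bash
python3 -m jog '[{"tx":-0.3,"ty":0.15,"tz":-0.3,"roll":0,"jaw":0},{"tx":0,"ty":0,"tz":0,"roll":0,"jaw":0}]' | grep -E "pos|force"
python3 -m jog '[{"tx":-0.3,"ty":0.1,"tz":-0.2,"roll":0,"jaw":0},{"tx":0,"ty":0,"tz":0,"roll":0,"jaw":0}]' | grep -E "pos|force"
python3 -m jog '[{"tx":-0.4,"ty":0.1,"tz":-0.1,"roll":0,"jaw":0},{"tx":0,"ty":0,"tz":0,"roll":0,"jaw":0}]' | grep -E "pos|force"
```

```text
position: [0.5283, 0.2867, 0.1226]
force: [4.1, 1.2, 7.5]
grasp_force: 29.7
position: [0.5248, 0.286, 0.1235]
force: [4.5, 0.4, 6.4]
grasp_force: 29.6
position: [0.5199, 0.2849, 0.1238]
force: [3.6, 0.6, 7.0]
grasp_force: 29.7
```

```bash
python3 -m jog '[{"tx":-0.5,"ty":0.15,"tz":0.05,"roll":0,"jaw":0},{"tx":-0.5,"ty":0.15,"tz":0.05,"roll":0,"jaw":0},{"tx":0,"ty":0,"tz":0,"roll":0,"jaw":0}]' | grep -E "pos|force"
python3 - <<'E'
from h import *
log();d=capture("scene");e=capture("top")
for c,D in(("scene",d),("top",e)):
    for t,z in(("tray",.003),("tray_lip",.023)):
        for x in landmark_of(c,t)[:1]:print(c,t,back(D,x["point"][::-1],z)[0].round(3),round(x["p"],2))
a=np.hstack([cv2.resize(d["img"][160:280,230:370],(400,343),interpolation=cv2.INTER_CUBIC),cv2.resize(e["img"][150:250,130:246],(398,343),interpolation=cv2.INTER_CUBIC)])
cv2.imwrite("pics/set.png",a[:,:,::-1])
E
```

```text
position: [0.5103, 0.2801, 0.1237]
force: [4.0, 0.8, 4.7]
grasp_force: 29.7
t 37.9 q [ 28.9  40.6  88.5 -26.8  60.8 124.3] p [0.5103 0.2801 0.1237] tilt 24.2 az -77.1 y [ 0.153 -0.9    0.409] open 0.149 gf 29.7 F [4.  0.8 4.7]
scene tray_lip [0.542 0.17  0.023] 0.77
top tray [0.522 0.259 0.003] 0.81
top tray_lip [0.534 0.159 0.023] 0.78
```

View pics/set.png

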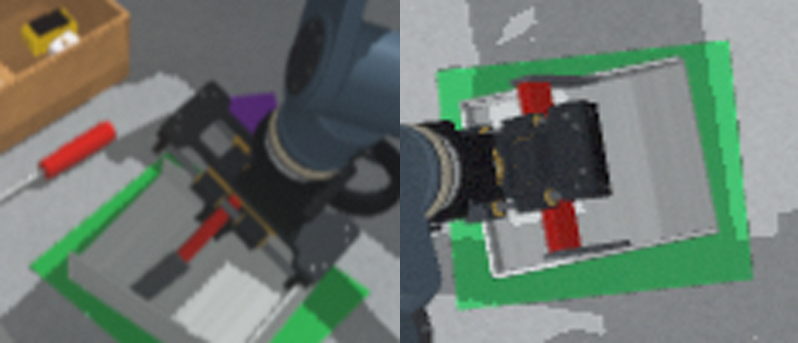

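The tray is standing on the mat, empty and about 8 mm too far along +x: the top crop shows the upper gap smaller than the lower one. I'll nudge it 8 mm and then release.

```bash
python3 -m jog '[{"tx":-0.4,"ty":0,"tz":0,"roll":0,"jaw":0},{"tx":-0.4,"ty":0,"tz":0,"roll":0,"jaw":0},{"tx":0.1,"ty":-0.1,"tz":0.1,"roll":0,"jaw":0},{"tx":0.1,"ty":0,"tz":0,"roll":0,"jaw":0},{"tx":0,"ty":0,"tz":0,"roll":0,"jaw":0}]' | grep -E "pos|force"
python3 - <<'E'
from h import *
log();D=capture("top")
for t,z in(("tray",.003),("tray_lip",.023)):
    for x in landmark_of("top",t)[:1]:print(t,back(D,x["point"][::-1],z)[0].round(3),round(x["p"],2))
E
```

```text
position: [0.5051, 0.2794, 0.1227]
force: [4.3, 2.4, 9.1]
grasp_force: 29.8
t 38.7 q [ 29.1  40.4  89.2 -27.   60.4 124.8] p [0.5051 0.2794 0.1227] tilt 24.2 az -77.0 y [ 0.153 -0.899  0.41 ] open 0.154 gf 29.8 F [4.3 2.4 9.1]
tray [0.511 0.257 0.003] 0.85
tray_lip [0.528 0.15  0.023] 0.78
```

```bash
python3 -m jog '[{"tx":0,"ty":0,"tz":0,"roll":0,"jaw":0.25},{"tx":0,"ty":0,"tz":0,"roll":0,"jaw":0.25},{"tx":0,"ty":0,"tz":0,"roll":0,"jaw":0.6},{"tx":0,"ty":0,"tz":0,"roll":0,"jaw":1},{"tx":0,"ty":0,"tz":0,"roll":0,"jaw":1},{"tx":0,"ty":0,"tz":0,"roll":0,"jaw":1},{"tx":0,"ty":0,"tz":0,"roll":0,"jaw":1},{"tx":0,"ty":0,"tz":0,"roll":0,"jaw":1}]' | grep -E "pos|force|open"
python3 -m jog '[{"tx":0,"ty":0,"tz":0,"roll":0,"jaw":1},{"tx":0,"ty":0,"tz":0,"roll":0,"jaw":1},{"tx":0,"ty":0,"tz":0,"roll":0,"jaw":1}]' | grep -E "pos|force|open"
```

```text
position: [0.503, 0.2793, 0.121]
force: [-0.1, -0.9, 0.2]
opening: 0.712
grasp_force: 0.0
position: [0.5031, 0.2793, 0.121]
force: [-0.1, 0.7, -0.0]
opening: 0.959
grasp_force: 0.0
```

```bash
python3 -m jog '[{"tx":0,"ty":0,"tz":-1.5,"roll":0,"jaw":1},{"tx":0,"ty":0,"tz":-2.5,"roll":0,"jaw":1},{"tx":0,"ty":0,"tz":-3,"roll":0,"jaw":1},{"tx":0,"ty":0,"tz":-4,"roll":0,"jaw":1},{"tx":0,"ty":0,"tz":-4,"roll":0,"jaw":1},{"tx":0,"ty":0,"tz":-4,"roll":0,"jaw":1},{"tx":0,"ty":0,"tz":-4,"roll":0,"jaw":1},{"tx":0,"ty":0,"tz":0,"roll":0,"jaw":1}]' | grep -E "pos|force|open"
python3 -m jog '[{"tx":0,"ty":0,"tz":-4,"roll":0,"jaw":1},{"tx":0,"ty":0,"tz":-4,"roll":0,"jaw":1},{"tx":0,"ty":0,"tz":0,"roll":0,"jaw":1},{"tx":0,"ty":0,"tz":0,"roll":0,"jaw":1}]' | grep -E "force"
python3 - <<'E'
from h import *
log();d=capture("scene");e=capture("top")
for c,D in(("scene",d),("top",e)):
    for t,z in(("tray",.003),("tray_lip",.023),("tray_grip",.123)):
        for x in landmark_of(c,t)[:1]:print(c,t,back(D,x["point"][::-1],z)[0].round(3),round(x["p"],2))
a=np.vstack([cv2.resize(d["img"][110:310,120:400],(420,300)),cv2.resize(e["img"][130:270,130:340],(450,300))[:,:420]])
cv2.imwrite("pics/end.png",a[:,:,::-1])
E
```

```text
position: [0.4845, 0.3745, 0.3371]
force: [0.6, -0.5, -0.2]
opening: 1.0
grasp_force: 0.0
force: [-1.1, 0.5, -0.7]
grasp_force: 0.0
t 41.15 q [ 39.7  29.3  61.8 -21.7  99.7 118.1] p [0.4756 0.4033 0.4038] tilt 24.1 az -77.5 y [ 0.153 -0.9    0.408] open 1.004 gf 0.0 F [-1.1  0.5 -0.7]
scene tray [0.503 0.263 0.003] 0.68
scene tray_lip [0.531 0.166 0.023] 0.93
scene tray_grip [0.5   0.282 0.123] 0.61
top tray [0.512 0.261 0.003] 0.74
top tray_lip [0.532 0.151 0.023] 0.78
top tray_grip [0.502 0.281 0.123] 0.84
```

View pics/end.png

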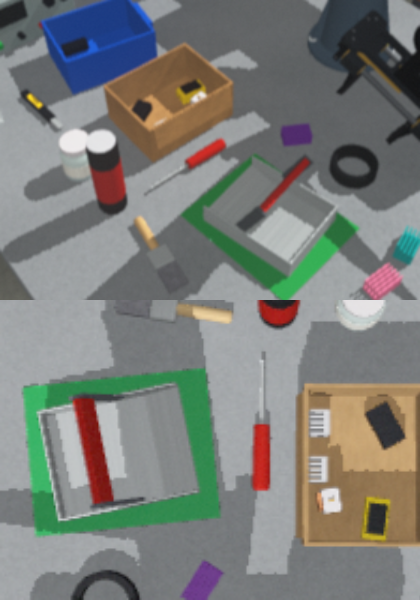

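All five parts are in the carton: two heat sinks at (318,422) and (318,468), white at (328,500), yellow at (376,518) and black at (385,425). The empty tray stands upright in the middle of its mat, the bystanders have not moved, and the gripper is clear.

```bash
python3 -c "
from rig import *
print(hand_in())"
```

```text
the job is handed in; nothing more can be done
None
```

I tipped all five parts into the carton, set the empty tray back down upright within about 5 mm of the mat's middle and let go, then handed the job in at about 41 s of the 58 s allowed; the hand-in gave no verdict.

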